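# Lay the second course of backing blocks in running bond and close the press

## Task

A split panel painting lies face down in the small gluing press, and the backing along its split is being built up from wooden blocks. Lay the two loose full-length blocks on top of the glued row to finish the second course in running bond: start snug against the half block already glued there and butt the next one to it, joints no wider than 3 mm, sides in line with the row below. Then bring the hinged hold-down bar fully down over the course and swing the bolt upright into the bar's notch; leave the spare half block and the other things on the table where they are.

Things in the scene. Friction and masses are not known exactly. Their poses are not given: they have to be found in the camera images.
- press: Gluing press fixed to the table: plywood baseboard 104 (x) x 224 (y) x 12 mm, on it felt and a dark wood panel (back at z 23 mm) with the row of light blocks along its split. Origin: under the row's middle, at table level; z up, y along the row from the bar's hinge (y -90 mm) to the swing bolt (y +86), which leans out to the -x side.
- first_course (a point): Middle of the top of the glued first course (press x 0, y 0, z 41 mm). That row is 28 mm wide, 18 high: full block y -65 to -13, full block -13 to 39, half block 39 to 65. On it the glued half block that starts the second course: y -65 to -39, top z 59. Axes as the press.
- seat_1 (a point): Where the centre of the underside of the first block to lay belongs (either block): press x 0, y -13, z 41 mm, butting the glued half block; long side along y.
- seat_2 (a point): The same for the second block: press x 0, y 39, z 41 mm, butting the first block; its outer end is flush with the row's end at y 65.
- block_a: Loose full-length block of plain light wood, 28 (x) x 52 (y) x 18 mm (z), about 30 g. Origin: centre of its underside; y along its length. Interchangeable with block_b, either way round.
- block_b: The other loose full-length block, same shape and axes as block_a.
- half_block: Spare half-length block of the same wood, 28 (x) x 26 (y) x 18 mm, origin centre of underside; not needed, stays where it is.
- press_bar (a joint): Hold-down bar, rad: 0 = fully down on the course (level, at its stop), grows as raised; starts 1.6 to 1.85, a little past upright. Stiff: stays where left, moves at 2 to 4 N at the handle. Aluminium flat 26 wide, 12 thick (down: z 63 to 75 mm) with 4 mm cork below, 194 mm long from its axis; bolt notch open to -x, 176 mm from the axis.
- bar_hinge (a point): Centre of the bar's hinge axis, which runs along the press's x: press x 0, y -90, z 69 mm, between two steel cheeks 37 mm wide over all and 84 mm high. Fixed to the press, axes as the press.
- bar_handle (a point): Grip point on the axis of the bar's turned wooden handle (round, 20 to 22 mm across, 198 to 246 mm from the hinge axis, in line with the bar), 220 mm from the hinge axis. Bar down: press y 130, z 69 mm; raised: about 290 mm high.
- swing_bolt (a joint): Swing bolt, rad: 0 = upright in the bar's notch (at its stop), grows as it leans out to the press's -x side; starts 0.7 to 1.1. Stays where left, moves at about 1 to 2 N at the knob. Steel rod 8 mm across, sleeve 15 mm across from 52 to 68 mm from the pivot axis, then the knob.
- bolt_pivot (a point): Centre of the bolt's pivot axis, which runs along the press's y: press x 0, y 86, z 24 mm, in a bracket 32 mm high. Fixed to the press, axes as the press.
- bolt_knob (a point): Centre of the bolt's black round hand knob (24 mm across, 25 mm long along the bolt), 81 mm from the pivot axis. Upright: press x 0, y 86, z 105 mm, 30 mm above the bar's top.
- weight_6: Copper pressing weight, round, 41 mm diameter, 32 mm high, origin under its centre, left of the press. Loose bystander, stays where it is.
- weight_3: A second such copper weight, right of the press. Loose bystander, stays where it is.
- tape_roll: Roll of tape lying flat, 64 mm diameter, 19 mm high, origin under its centre, to the right. Loose bystander, stays where it is.
- cork_block: Cork rubbing block 42 x 62 x 28 mm, speckled brown, origin centre of underside, far right. Loose bystander, stays where it is.
- loupe: Black loupe standing up, 37 mm diameter, 38 mm high, origin under its centre, far right. Loose bystander, stays where it is.

How it is judged:
By the outcome, as a careful person would: the job done as asked, in the order asked, and still so for the second after the job is handed in, with the robot touching nothing.
It also fails if it takes over 72 s, if anything falls off the work surface, if the arm or the gripper's body presses on something with over 40 N, if the wrist force passes 120 N, or if a joint passes its speed limit or range.

## Robot

A 6-joint arm with a two-finger parallel gripper is mounted at the origin on the work surface; the furniture and walls round the work are solid. World frame = base frame: x ahead of the robot, y to its left, z up, the work surface at z = 0. Lengths are in m, angles in degrees, forces in N, time in s.
With the tool pointing down it reaches from about 0.25 to 0.725 m from the base axis. Payload 4 kg.
Tool frame: the origin (TCP) lies midway between the tips of the shut fingers; the grasp point (between the pads) lies 19 mm behind it; x points along the fingers, z is the direction in which the jaws open and shut, and the axes are right-handed (so a half turn about x gives the same grasp; the last joint's range is limited). The gripper opens to 85 mm and grips with 20 to 120 N. Pads are 22 mm wide; open, the fingers measure 114 mm over their backs; the gripper's body (76 mm by 85 mm) begins 54 mm behind the grasp point. The pads swing forward as they close: fully open they stand 13 mm farther back than shut.
Start: joints at [-76.662, 13.785, 0.286, 76.501, 0, 90], TCP at [0.115, -0.487, 0.231] pointing down, gripper open.
Joint ranges: [-155.79, 155.79], [-60.16, 107.12], [-62.33, 73.08], [-114, 123.19], [-81.49, 82.49], [-180, 180]. Speed limits (degrees/s): [159.86, 159.86, 180, 180, 180, 180].

## Interface

Orientations are given as a 3x3 rotation matrix whose columns are the frame's x, y, z axes.
In Python, from rig import env gives the robot as it stands.
- The arm moves only by the tool send_rows, never from a script. Its argument "plan" is a list of rows, each a list of 3 entries, a list of its own where there are three numbers: the shift along the tool's x, y, z in cm, then the turn about the tool's x in rad, then the closure, from 0 (fully open) to 1 (shut). In form: [[[tx, ty, tz], spin, claw], ...]. A call has exactly 5 rows; each row is the pose to reach, as a shift and turn from the pose commanded when the call began, along the tool's axes at that moment; what a row does not reach only later rows make up. A row lasts 1/12 s, in which the tool goes at most 41.7 mm and 7.16 degrees, less where a joint would pass 70% of its speed; a pose out of reach is approached as far as the arm can. A call with a gripper value outside its range is refused whole. The fingers move at their own pace and stop on an object; "force" is the grip in N (left out, the last holds). Time passes only in rows, so rows that repeat a pose let the fingers close, or fill a call up. It gives the time, the measured TCP pose, the force and the opening at its end, in the units of the state.
- env.get_obs(): the state, without advancing time (a new reading comes with each control period).
- env.get_image(name): name is "side" or "top" or "wrist"; returns a dict with "color" (420x560x3 uint8, red, green, blue), "z_map" (420x560 float32, m along the optical axis (not along the pixel's ray), 0 where there is no reading), "K" (3x3 intrinsics, pixels), "distortion" ([k1, k2, p1, p2, k3] as OpenCV has them; the pictures are not rectified), "R" (3x3) and "t" (3): a world point X has camera coordinates R X + t. Camera axes: x right, y down, z forward; pixel columns grow to the right and rows downward; lengths in m; the calibration is good to about 2 mm. A picture is of the moment at which its call begins.
- env.job_done(): hands the job in, once; it reports no verdict.
Trained networks look in a picture, given as the dict that the camera call returned (one of the last four; its "shot" number tells which), for a name from the list of things; names that differ only in an ending like _2 or _b are one class to them, and where a whole thing is asked for, a point or a joint stands for the part that bears it (a point fixed in the world has none). Each returns a list of dicts, best first, with "confidence" (0 to 1); they miss things now and then, are a little off and sometimes report something else, mostly with a low value. They report only what shows in the picture. A call takes as long as a camera call.
- env.boxes_of(picture, name): "extent" ([left, top, width, height] in pixels, round what is visible of it).
- env.masks_of(picture, name): "pixels" (420x560 bool, what is visible of it) and "extent" ([left, top, width, height] in pixels, round what is visible of it).
The state is a dict: "t": time; "joint_positions": joint angles; "qvel": joint speeds; "joint_efforts": joint torques, N m; "tcp_pos": TCP position; "eef_rot": TCP orientation; "ft_force": force on the tool from outside, world axes, zero at the start; "ft_torque": the same for the moment, N m; "width": finger opening in m.
Only numpy, scipy, OpenCV 4.12 (cv2) and the standard library are available. Lean on these libraries where they do the work, as an engineer would, in place of code of your own. Each camera call takes 0.05 s, during which the arm holds its last target.

## Working session

There is one attempt and no reset: what is moved stays moved. The work goes in short steps, Python scripts to look and compute and a tool call to move; the robot and the scene stay as the last step left them, time stands still between calls to the robot, and variables do not carry over. Pictures are saved under pics/ and viewed, and the job is handed in when it is done.

Besides the shell and the picture viewer there is one more tool, called as name(argument=value, ...) on one line, values as JSON. send_rows: Moves the arm, as the interface text tells. Its arguments: {"type":"object","properties":{"plan":{"type":"array"},"force":{"type":"number"}},"required":["plan"]}

```bash
ls -la; mkdir -p pics; python3 - <<'E'
from rig import env
import cv2,pickle
o=env.get_obs()
print({k:o[k] for k in('t','joint_positions','tcp_pos','eef_rot','ft_force','width')})
for n in('side','top','wrist'):
    p=env.get_image(n); cv2.imwrite(f'pics/{n}0.png',p['color'][:,:,::-1]); print(n,p['K'],p['distortion'],p['R'],p['t'])
    pickle.dump(p,open(f'{n}0.pkl','wb'))
E
```

```text
total 12
drwxr-xr-x  3 agent agent 4096 Dec  6 18:28 .
drwxr-xr-x 23 root  root  4096 Dec  6 18:28 ..
drwxr-xr-x  2 agent agent 4096 Dec  6 18:28 pics
{'t': 0.0, 'joint_positions': array([-7.66616688e+01,  1.38330653e+01,  2.12429917e-01,  7.65024739e+01,
       -9.54332024e-04,  9.00029637e+01]), 'tcp_pos': array([ 0.11519575, -0.48588214,  0.23039687]), 'eef_rot': array([[-5.11904731e-04,  9.73036674e-01,  2.30649885e-01],
       [ 2.08685815e-03,  2.30650452e-01, -9.73034436e-01],
       [-9.99997691e-01, -1.67673403e-05, -2.14866057e-03]]), 'ft_force': array([-0.26448103, -0.93130828, -0.14596662]), 'width': 0.08541904297616787}
side [[495.30554537   0.         287.42858865]
 [  0.         495.30554537 207.53892595]
 [  0.           0.           1.        ]] [-0.10420257  0.          0.          0.          0.        ] [[ 0.96827674 -0.24918874 -0.01857768]
 [-0.12381748 -0.41388277 -0.90187043]
 [ 0.21704697  0.8755604  -0.43160698]] [-0.52023794  0.16824824  1.18934065]
top [[503.8084342    0.         281.99702668]
 [  0.         503.8084342  210.5405658 ]
 [  0.           0.           1.        ]] [0.03961823 0.         0.         0.         0.        ] [[-0.02144454 -0.9997666   0.00262194]
 [-0.99287846  0.02098925 -0.1172681 ]
 [ 0.1171857  -0.00511802 -0.99309683]] [0.03655239 0.54477529 1.68794084]
wrist [[323.39601472   0.         278.9478477 ]
 [  0.         323.39601472 207.7933011 ]
 [  0.           0.           1.        ]] [-0.01891504  0.          0.          0.          0.        ] [[ 0.22950164 -0.97330579 -0.00219963]
 [-0.91956498 -0.21756924  0.32720617]
 [-0.31895023 -0.07307165 -0.94495041]] [-0.50017133 -0.04216244  0.38120943]
```

View pics/side0.png

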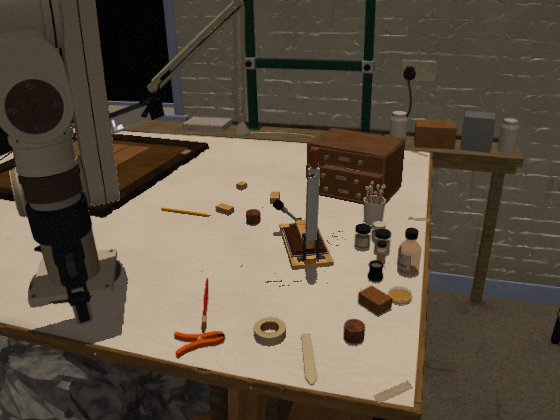

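View pics/top0.png

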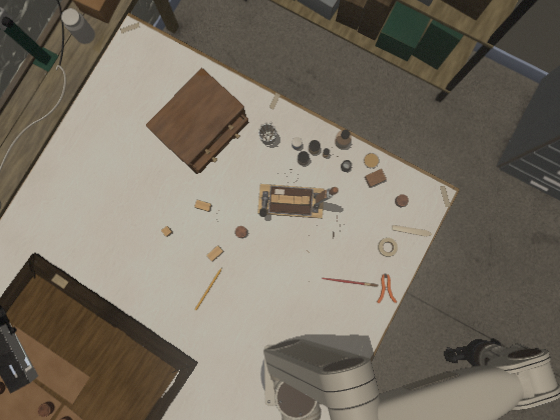

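View pics/wrist0.png

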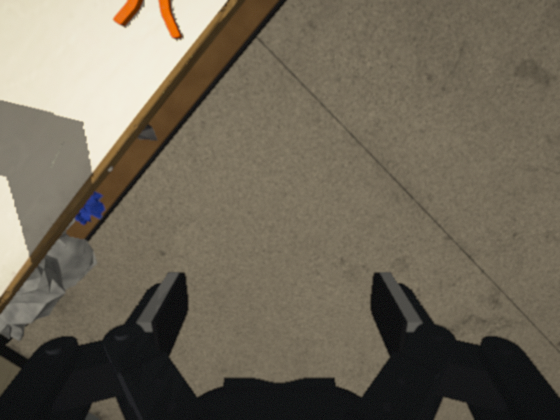

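```bash
cat > h.py <<'E'
import numpy as np, cv2, pickle
from rig import env
def dist(p): return np.array(p['distortion'],float)
def unproj(p,uv,z):  # z depth along axis
    n=cv2.undistortPoints(np.array(uv,float).reshape(-1,1,2),p['K'],dist(p)).reshape(-1,2)
    z=np.atleast_1d(z)
    c=np.c_[n,np.ones(len(n))]*z[:,None]
    return (c-p['t'])@p['R']
def onplane(p,uv,h):
    n=cv2.undistortPoints(np.array(uv,float).reshape(-1,1,2),p['K'],dist(p)).reshape(-1,2)
    d=np.c_[n,np.ones(len(n))]@p['R']; o=-p['R'].T@p['t']
    s=(h-o[2])/d[:,2]
    return o+s[:,None]*d
def proj(p,X):
    r,_=cv2.Rodrigues(p['R'])
    return cv2.projectPoints(np.array(X,float).reshape(-1,1,3),r,np.array(p['t'],float),p['K'],dist(p))[0].reshape(-1,2)
def cloud(p):
    v,u=np.mgrid[0:420,0:560]
    uv=np.c_[u.ravel(),v.ravel()]
    X=unproj(p,uv,p['z_map'].ravel()); X[p['z_map'].ravel()==0]=np.nan
    return X.reshape(420,560,3)
def snap(n,name,zoom=None):
    p=env.get_image(n); im=p['color'][:,:,::-1]
    cv2.imwrite(f'pics/{name}.png',im); pickle.dump(p,open(f'{name}.pkl','wb')); return p
def st():
    o=env.get_obs(); np.set_printoptions(precision=4,suppress=True)
    print('t',o['t'],'q',o['joint_positions'],'tcp',o['tcp_pos'],'F',o['ft_force'],'w',o['width']); print(o['eef_rot']); return o
E
python3 - <<'E'
from h import *
np.set_printoptions(precision=4,suppress=True)
p=env.get_image('top'); C=cloud(p)
for n in ['block_a','half_block','press','weight_6','press_bar','bolt_knob','bar_handle','tape_roll','cork_block','loupe']:
    for m in env.masks_of(p,n)[:4]:
        X=C[m['pixels']]; X=X[np.isfinite(X[:,0])]
        uv=np.argwhere(m['pixels'])[:,::-1]
        r=cv2.minAreaRect(uv.astype(np.float32))
        print(n,round(m['confidence'],2),m['extent'],'med',np.median(X,0),'max z',np.percentile(X[:,2],95),r[2],r[1])
im=p['color'][140:280,130:370,::-1]; cv2.imwrite('pics/topz.png',cv2.resize(im,None,fx=3.3,fy=3.3,interpolation=cv2.INTER_CUBIC))
E
```

```text
block_a 0.45 [208.5, 247.9, 11.1, 12.1] med [0.4065 0.2586 0.0184] max z 0.024985082356870317 45.0 (8.485280990600586, 14.849242210388184)
half_block 0.47 [164.3, 227.6, 7.8, 7.4] med [0.4855 0.4225 0.017 ] max z 0.02299466418123854 45.0 (8.485280990600586, 7.77817440032959)
half_block 0.33 [256.9, 184.5, 83.9, 33.4] med [ 0.5742 -0.0127  0.023 ] max z 0.22382488021431374 2.321530342102051 (80.20437622070312, 32.01424026489258)
press 0.63 [257.3, 186.4, 82.9, 33.2] med [ 0.5746 -0.0128  0.0228] max z 0.22374101644225572 1.2453644275665283 (79.82896423339844, 32.14458084106445)
weight_6 0.53 [235.4, 223.0, 13.8, 16.0] med [0.4756 0.1648 0.0305] max z 0.03812643492299645 90.0 (12.0, 11.0)
weight_6 0.41 [396.0, 191.0, 15.4, 16.3] med [ 0.5701 -0.3856  0.0302] max z 0.0374678581152253 45.0 (12.020814895629883, 13.435027122497559)
press_bar 0.61 [315.1, 188.6, 24.9, 16.4] med [ 0.5687 -0.1111  0.2212] max z 0.3110995967942265 63.43495178222656 (10.28591251373291, 24.59674835205078)
press_bar 0.33 [259.3, 187.0, 77.6, 29.3] med [ 0.5746 -0.0131  0.023 ] max z 0.2231912923845177 2.563770055
[... 431 characters left out ...]
ll 0.73 [257.8, 195.0, 9.3, 22.5] med [0.5383 0.0881 0.0914] max z 0.09900289298703344 90.0 (17.0, 5.0)
tape_roll 0.22 [315.0, 188.2, 22.1, 16.8] med [ 0.5692 -0.1109  0.2182] max z 0.31110029371906905 63.43495178222656 (9.838699340820312, 25.93838882446289)
cork_block 0.49 [366.8, 169.0, 18.4, 16.0] med [ 0.6545 -0.2991  0.0271] max z 0.03537519959444836 66.03751373291016 (12.996430397033691, 19.596181869506836)
loupe 0.54 [259.2, 198.2, 8.1, 18.1] med [0.5387 0.0884 0.0896] max z 0.09853585615575255 22.61986541748047 (7.076923847198486, 17.38461685180664)
loupe 0.49 [341.4, 157.4, 9.1, 14.2] med [ 0.6966 -0.2012  0.0331] max z 0.04402016982122446 45.0 (9.192387580871582, 11.31370735168457)
```

View pics/topz.png

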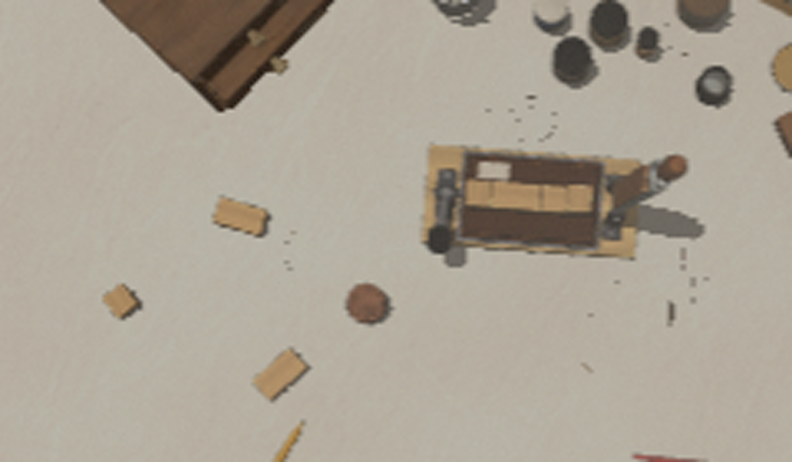

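```bash
cat >> h.py <<'E'
def shift(target,o=None,spin_rot=None):
    o=o or env.get_obs(); R=o['eef_rot']; return R.T@(np.array(target)-o['tcp_pos'])*100
E
python3 - <<'E'
from h import *
p=pickle.load(open('wrist0.pkl','rb')); o=st()
c=-p['R'].T@p['t']; print('cam',c, 'in tool',o['eef_rot'].T@(c-o['tcp_pos'])); print('optax in tool',o['eef_rot'].T@p['R'].T)
print(shift([0.36,0.13,0.30]))
E
```

```text
t 0.7 q [-76.6615  13.7821   0.2887  76.5021  -0.0017  90.0012] tcp [ 0.1153 -0.4865  0.2313] F [-0.7495  0.0653  0.3802] w 0.0857329309061068
[[-0.      0.973   0.2307]
 [-0.0001  0.2307 -0.973 ]
 [-1.     -0.      0.0001]]
cam [ 0.1976 -0.4681  0.3729] in tool [-0.1416  0.0843  0.0011]
optax in tool [[ 0.0023 -0.3272  0.945 ]
 [-0.0012 -0.945  -0.3272]
 [ 1.     -0.0004 -0.0026]]
[ -6.8705  38.0276 -54.3456]
```

send_rows(plan=[[[-0.4, 2.3, -3.3], -0.12, 0], [[-0.8, 4.6, -6.6], -0.24, 0], [[-1.2, 6.9, -9.9], -0.36, 0], [[-1.6, 9.2, -13.2], -0.48, 0], [[-2.0, 11.5, -16.5], -0.6, 0]])

```text
t: 1.12
tcp_pos: [0.1893, -0.2978, 0.2514]
eef_rot: [[0.0, 0.669, 0.743], [-0.0, 0.743, -0.669], [-1.0, 0.0, 0.0]]
ft_force: [1.3, -0.1, 0.4]
width: 0.0854
```

```bash
python3 - <<'E'
from h import *
st(); print(shift([0.36,0.13,0.30]))
E
```

```text
t 1.1167 q [-57.5662  -3.6214 -16.0886  77.5155   0.0168  74.4503] tcp [ 0.1893 -0.2978  0.2514] F [ 1.2722 -0.1454  0.4244] w 0.08536436681377294
[[ 0.0004  0.6693  0.743 ]
 [-0.0001  0.743  -0.6693]
 [-1.      0.0002  0.0004]]
[ -4.8541  43.2065 -15.9504]
```

send_rows(plan=[[[-0.5, 3.8, -1.4], -0.12, 0], [[-1.0, 7.6, -2.8], -0.24, 0], [[-1.5, 11.4, -4.2], -0.36, 0], [[-2.0, 15.2, -5.6], -0.48, 0], [[-2.4, 19.0, -7.0], -0.6, 0]])

```text
t: 1.53
tcp_pos: [0.2654, -0.1101, 0.2761]
eef_rot: [[0.002, 0.133, 0.991], [-0.001, 0.991, -0.133], [-1.0, -0.001, 0.002]]
ft_force: [1.4, -1.3, 0.3]
width: 0.0853
```

```bash
python3 - <<'E'
from h import *
st(); print(shift([0.38,0.13,0.30]))
E
```

```text
t 1.5333 q [-22.5343 -12.0242 -19.3802  82.5124   0.0023  75.0976] tcp [ 0.2654 -0.1101  0.2761] F [ 1.3624 -1.2668  0.3167] w 0.08530265319330593
[[ 0.0021  0.1328  0.9911]
 [-0.0008  0.9911 -0.1328]
 [-1.     -0.0006  0.0022]]
[-2.3858 25.3194  8.1718]
```

send_rows(plan=[[[-0.5, 4.0, 1.3], 0, 0], [[-1.0, 8.0, 2.6], 0, 0], [[-1.5, 12.0, 4.0], 0, 0], [[-2.0, 16.0, 5.4], 0, 0], [[-2.4, 20.0, 6.8], 0, 0]])

```text
t: 1.95
tcp_pos: [0.3586, 0.0755, 0.2997]
eef_rot: [[0.002, 0.136, 0.991], [0.0, 0.991, -0.136], [-1.0, 0.0, 0.002]]
ft_force: [0.9, -0.5, 0.5]
width: 0.0853
```

send_rows(plan=[[[0, 2.5, 1.0], 0, 0], [[0, 4.5, 2.5], 0, 0], [[0, 4.5, 2.5], 0, 0], [[0, 4.5, 2.5], 0, 0], [[0, 4.5, 2.5], 0, 0]])

```text
t: 2.37
tcp_pos: [0.3885, 0.114, 0.2987]
eef_rot: [[-0.001, 0.138, 0.99], [-0.001, 0.99, -0.138], [-1.0, -0.001, -0.001]]
ft_force: [-0.7, -0.3, 0.2]
width: 0.085
```

```bash
python3 - <<'E'
from h import *
st(); p=snap('wrist','w1')
E
```

```text
t 2.3667 q [ 16.3567   1.7505  -3.8414  84.4754  -0.0125 114.2612] tcp [0.3885 0.114  0.2987] F [-0.6731 -0.3061  0.2231] w 0.08501230775566154
[[-0.0011  0.1375  0.9905]
 [-0.0005  0.9905 -0.1375]
 [-1.     -0.0007 -0.001 ]]
```

View pics/w1.png

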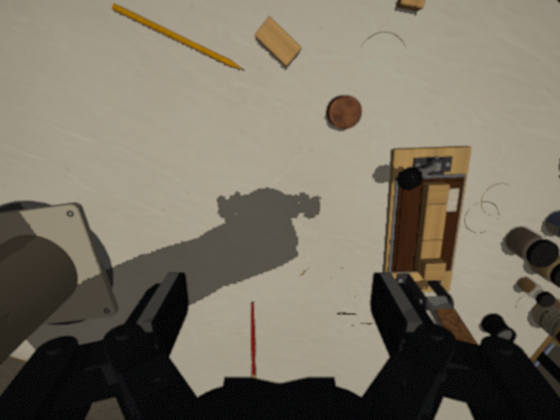

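```bash
cat >> h.py <<'E'
def rect(P):
    r=cv2.minAreaRect((P[:,:2]*1000).astype(np.float32)); b=cv2.boxPoints(r)
    e=b[1]-b[0]; f=b[2]-b[1]; L=e if np.hypot(*e)>np.hypot(*f) else f
    return np.array(r[0])/1000, np.sort(r[1])[::-1], np.degrees(np.arctan2(L[1],L[0]))%180
def blockpose(p,px,h=0.018):
    # mask -> contour -> plane at top h
    C=cloud(p); X=C[px]; ok=np.isfinite(X[:,0])&(abs(X[:,2]-h)<0.004)
    uv=np.argwhere(px)[:,::-1][ok]
    Q=onplane(p,uv,h)
    return rect(Q)
E
python3 - <<'E'
from h import *
np.set_printoptions(precision=4,suppress=True)
p=env.get_image('wrist'); C=cloud(p)
for n in ['block_a','press','first_course','weight_6','bolt_knob']:
    for m in env.masks_of(p,n)[:3]:
        X=C[m['pixels']]; X=X[np.isfinite(X[:,0])]
        print(n,round(m['confidence'],2),m['extent'],'med',np.median(X,0),np.percentile(X[:,2],[5,95]))
        if n=='block_a' and len(X)>50: print(blockpose(p,m['pixels']))
# press: high-level z slices
R=C[130:320,370:500].reshape(-1,3); R=R[np.isfinite(R[:,0])]
hist=np.histogram(R[:,2],np.arange(-0.005,0.12,0.003)); print(list(zip(np.round(hist[1],3),hist[0])))
E
```

```text
block_a 0.61 [257.0, 17.1, 41.3, 52.1] med [0.4069 0.2565 0.0176] [0.0115 0.0191]
(array([0.4071, 0.2573]), array([51.1694, 28.0856]), np.float32(129.35982))
press 0.83 [386.6, 144.1, 87.2, 198.2] med [0.5728 0.0048 0.023 ] [0.0106 0.1059]
weight_6 0.89 [326.4, 93.6, 35.6, 35.8] med [0.4755 0.1679 0.031 ] [0.0139 0.0325]
bolt_knob 0.73 [398.0, 161.5, 40.7, 26.8] med [0.5364 0.0886 0.0874] [0.0228 0.0957]
bolt_knob 0.71 [383.8, 146.1, 90.4, 197.9] med [0.5729 0.0047 0.0229] [0.0103 0.1079]
[(np.float64(-0.005), np.int64(317)), (np.float64(-0.002), np.int64(10501)), (np.float64(0.001), np.int64(598)), (np.float64(0.004), np.int64(152)), (np.float64(0.007), np.int64(229)), (np.float64(0.01), np.int64(1965)), (np.float64(0.013), np.int64(1036)), (np.float64(0.016), np.int64(550)), (np.float64(0.019), np.int64(750)), (np.float64(0.022), np.int64(2085)), (np.float64(0.025), np.int64(154)), (np.float64(0.028), np.int64(189)), (np.float64(0.031), np.int64(196)), (np.float64(0.034), np.int64(139)), (np.float64(0.037), np.int64(530)), (np.float64(0.04), np.int64(1171)), (np.float64(0.043), np.
[... 154 characters left out ...]
np.float64(0.058), np.int64(296)), (np.float64(0.061), np.int64(22)), (np.float64(0.064), np.int64(31)), (np.float64(0.067), np.int64(57)), (np.float64(0.07), np.int64(72)), (np.float64(0.073), np.int64(48)), (np.float64(0.076), np.int64(75)), (np.float64(0.079), np.int64(91)), (np.float64(0.082), np.int64(124)), (np.float64(0.085), np.int64(128)), (np.float64(0.088), np.int64(139)), (np.float64(0.091), np.int64(120)), (np.float64(0.094), np.int64(131)), (np.float64(0.097), np.int64(54)), (np.float64(0.1), np.int64(47)), (np.float64(0.103), np.int64(44)), (np.float64(0.106), np.int64(38)), (np.float64(0.109), np.int64(40)), (np.float64(0.112), np.int64(32)), (np.float64(0.115), np.int64(2))]
```

```bash
python3 - <<'E'
from h import *
print(shift([0.407,0.257,0.10]))
E
```

```text
[19.91994149 14.43745958 -0.20851793]
```

send_rows(plan=[[[2.0, 3.0, 0], -0.12, 0], [[4.0, 6.0, 0], -0.24, 0], [[6.0, 9.0, 0], -0.36, 0], [[8.0, 12.0, -0.1], -0.48, 0], [[10.0, 14.4, -0.2], -0.6, 0]])

```text
t: 3.13
tcp_pos: [0.4072, 0.2589, 0.1982]
eef_rot: [[0.001, -0.451, 0.893], [0.001, 0.893, 0.451], [-1.0, 0.0, 0.001]]
ft_force: [-0.1, -0.5, 0.0]
width: 0.0854
```

send_rows(plan=[[[3.0, 0, 0], -0.1, 0], [[6, 0, 0], -0.2, 0], [[8, 0, 0], -0.225, 0], [[10, 0, 0], -0.225, 0], [[10, 0, 0], -0.225, 0]])

```text
t: 3.55
tcp_pos: [0.4041, 0.2553, 0.0951]
eef_rot: [[-0.007, -0.634, 0.773], [-0.004, 0.773, 0.634], [-1.0, 0.001, -0.008]]
ft_force: [-0.9, -0.4, -0.3]
width: 0.0854
```

```bash
python3 - <<'E'
from h import *
st(); p=snap('wrist','w2'); C=cloud(p)
for m in env.masks_of(p,'block_a')[:3]: print(m['confidence'],m['extent'],blockpose(p,m['pixels']))
E
```

```text
t 3.55 q [ 32.2787  17.8332 -15.8342  56.7934  -0.0019  82.9345] tcp [0.4041 0.2553 0.0951] F [-0.8968 -0.447  -0.2758] w 0.08536765790320369
[[-0.0068 -0.634   0.7733]
 [-0.0043  0.7734  0.634 ]
 [-1.      0.001  -0.008 ]]
0.81 [267.6, 175.0, 36.9, 75.3] (array([0.4057, 0.2582]), array([52.0247, 27.3322]), np.float32(130.72456))
0.55 [434.1, 266.2, 76.8, 62.2] (array([0.5692, 0.298 ]), array([51.9234, 31.2379]), np.float32(73.23034))
```

View pics/w2.png

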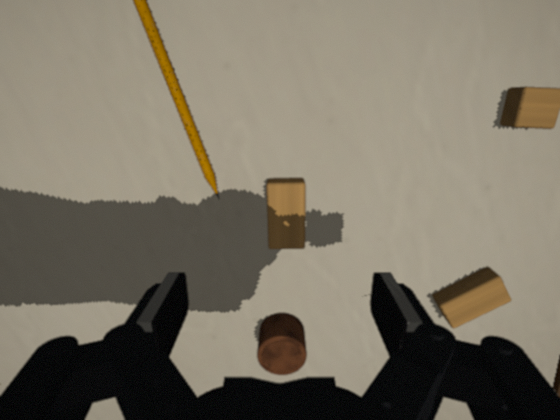

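```bash
python3 - <<'E'
from h import *
st();print(shift([0.4063,0.258,0.001]))
E
```

```text
t 3.65 q [ 32.2729  17.6219 -15.4947  56.9718  -0.0008  82.9379] tcp [0.4066 0.2568 0.0988] F [-0.2473  0.0651  0.2493] w 0.08543084083169072
[[-0.0013 -0.6339  0.7735]
 [-0.0008  0.7735  0.6339]
 [-1.      0.0002 -0.0015]]
[9.7813 0.1128 0.0681]
```

send_rows(plan=[[[3.0, 0.1, 0.1], 0, 0], [[6.0, 0.1, 0.1], 0, 0], [[8.5, 0.1, 0.1], 0, 0], [[9.7, 0.1, 0.1], 0, 0], [[9.7, 0.1, 0.1], 0, 0]])

```text
t: 4.07
tcp_pos: [0.4064, 0.258, 0.001]
eef_rot: [[-0.002, -0.634, 0.773], [-0.001, 0.773, 0.634], [-1.0, 0.0, -0.002]]
ft_force: [-0.6, -0.6, -0.3]
width: 0.0855
```

send_rows(plan=[[[0, 0, 0], 0, 0.3], [[0, 0, 0], 0, 1], [[0, 0, 0], 0, 1], [[0, 0, 0], 0, 1], [[0, 0, 0], 0, 1]], force=40)

```text
t: 4.48
tcp_pos: [0.4081, 0.2592, 0.0033]
eef_rot: [[0.002, -0.634, 0.773], [0.002, 0.773, 0.634], [-1.0, -0.0, 0.003]]
ft_force: [-1.3, 0.0, 4.2]
width: 0.0268
```

```bash
python3 - <<'E'
from h import *
st(); p=snap('wrist','w3')
E
```

```text
t 4.4833 q [ 32.4275  24.9839 -21.7749  43.0792  -0.      83.0643] tcp [0.4081 0.2592 0.0033] F [-1.291   0.0145  4.1648] w 0.026840324226616627
[[ 0.0024 -0.6342  0.7731]
 [ 0.0015  0.7731  0.6342]
 [-1.     -0.0003  0.0028]]
```

View pics/w3.png

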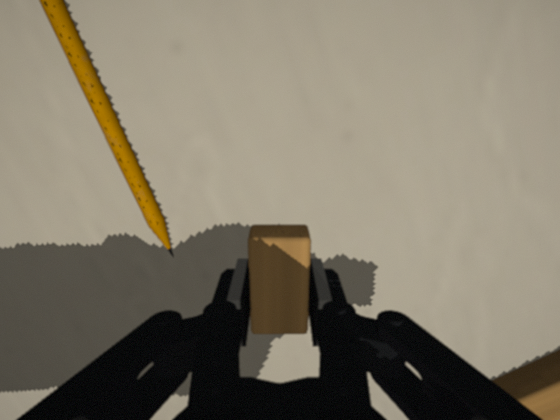

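send_rows(plan=[[[-1, 0, 0], 0, 1], [[-4, 0, 0], 0, 1], [[-8, 0, 0], 0, 1], [[-12, 0, 0], 0, 1], [[-15, 0, 0], 0, 1]])

```text
t: 4.95
tcp_pos: [0.4075, 0.2589, 0.1557]
eef_rot: [[0.002, -0.634, 0.773], [0.002, 0.773, 0.634], [-1.0, -0.0, 0.003]]
ft_force: [0.2, -0.1, -1.0]
width: 0.0267
```

```bash
python3 - <<'E'
from h import *
o=st(); 
# view of press from hover: target TCP above (0.50,-0.02)
print(shift([0.52,-0.02,0.22]))
E
```

```text
t 4.95 q [ 32.4302  14.4732 -10.4582  64.9008   0.0019  83.0676] tcp [0.4075 0.2589 0.1557] F [ 0.2029 -0.1368 -0.9761] w 0.026667122681023787
[[ 0.0025 -0.6342  0.7731]
 [ 0.0016  0.7731  0.6342]
 [-1.     -0.0003  0.0029]]
[ -6.4456 -28.7021  -8.9707]
```

send_rows(plan=[[[-1, -3.4, -1.1], 0.12, 1], [[-2, -6.8, -2.2], 0.24, 1], [[-2, -10.2, -3.3], 0.36, 1], [[-2, -13.6, -4.4], 0.48, 1], [[-2, -17, -5.5], 0.6, 1]])

```text
t: 5.37
tcp_pos: [0.4726, 0.0909, 0.1732]
eef_rot: [[0.002, -0.082, 0.997], [0.0, 0.997, 0.082], [-1.0, 0.0, 0.002]]
ft_force: [0.5, 0.4, -0.3]
width: 0.0268
```

```bash
python3 - <<'E'
from h import *
o=st(); print(shift([0.49,0.01,0.18]))
E
```

```text
t 5.3667 q [10.8838 13.5872 -8.867  67.458   0.0012 96.2012] tcp [0.4726 0.0909 0.1732] F [ 0.5446  0.3534 -0.3409] w 0.026786961443633496
[[ 0.0015 -0.0816  0.9967]
 [ 0.0003  0.9967  0.0816]
 [-1.      0.0002  0.0015]]
[-0.6804 -8.2029  1.0717]
```

send_rows(plan=[[[-0.3, -3.5, 0.5], 0.1, 1], [[-0.7, -7, 1], 0.14, 1], [[-0.7, -8.2, 1.1], 0.14, 1], [[-0.7, -8.2, 1.1], 0.14, 1], [[-0.7, -8.2, 1.1], 0.14, 1]])

```text
t: 5.78
tcp_pos: [0.4901, 0.0113, 0.1792]
eef_rot: [[-0.0, 0.054, 0.999], [0.001, 0.999, -0.054], [-1.0, 0.001, -0.0]]
ft_force: [-0.6, 0.7, -0.5]
width: 0.0267
```

```bash
python3 - <<'E'
from h import *
o=st(); p=snap('wrist','w4')
E
```

```text
t 5.7833 q [ 1.2942 14.3999 -6.8543 68.7611  0.0418 94.4051] tcp [0.4901 0.0113 0.1792] F [-0.5794  0.6897 -0.4526] w 0.02674594678436162
[[-0.0003  0.0543  0.9985]
 [ 0.0007  0.9985 -0.0543]
 [-1.      0.0007 -0.0003]]
```

View pics/w4.png

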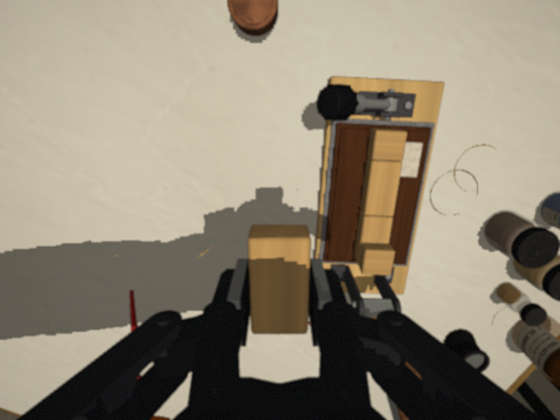

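```bash
cat > fit.py <<'E'
from h import *
np.set_printoptions(precision=4,suppress=True)
def fit(p,box,h,tol=0.003,save=None):
    x0,y0,x1,y1=box
    C=cloud(p); M=np.zeros((420,560),np.uint8)
    z=C[...,2]; M[(abs(z-h)<tol)]=255
    B=np.zeros_like(M); B[y0:y1,x0:x1]=255; M&=B
    M=cv2.morphologyEx(M,cv2.MORPH_OPEN,np.ones((3,3),np.uint8))
    n,l,s,_=cv2.connectedComponentsWithStats(M); k=1+np.argmax(s[1:,4]); px=l==k
    if save: im=p['color'][:,:,::-1].copy(); im[px]=(0,0,255); cv2.imwrite(save,im)
    uv=np.argwhere(px)[:,::-1]
    # pixel corners for area
    Q=onplane(p,uv,h); return rect(Q),s[k]
E
python3 - <<'E'
from fit import *
p=pickle.load(open('w4.pkl','rb'));o=env.get_obs()
print('row',fit(p,(350,110,420,260),0.041,save='pics/f1.png'))
print('half',fit(p,(350,230,410,300),0.059))
print('panel',fit(p,(320,110,440,300),0.023))
C=cloud(p); X=C[225:335,248:312].reshape(-1,3); 
print('block top z',np.nanpercentile(X[:,2],[5,50,95]))
h=np.nanmedian(X[:,2]); r=fit(p,(240,215,320,345),h,save='pics/f2.png'); print('held',r, o['eef_rot'].T@(np.r_[r[0][0],h]-o['tcp_pos'])*1000)
E
```

```text
row ((array([0.5828, 0.0094]), array([104.9464,  28.364 ]), np.float32(84.113525)), array([ 360,  131,   47,  113, 3461], dtype=int32))
half ((array([ 0.5766, -0.0534]), array([28.0257, 25.8309]), np.float32(175.3169)), array([361, 249,  34,  26, 765], dtype=int32))
panel ((array([ 0.5555, -0.0026]), array([133.8246,  28.4846]), np.float32(84.69591)), array([ 327,  127,   43,  134, 3743], dtype=int32))
block top z [0.1814 0.1935 0.1949]
held ((array([0.4905, 0.0116]), array([51.8855, 35.5543]), np.float32(86.84208)), array([ 240,  235,   80,   99, 6005], dtype=int32)) [-14.4588  -0.4063   0.5833]
```

View pics/f1.png

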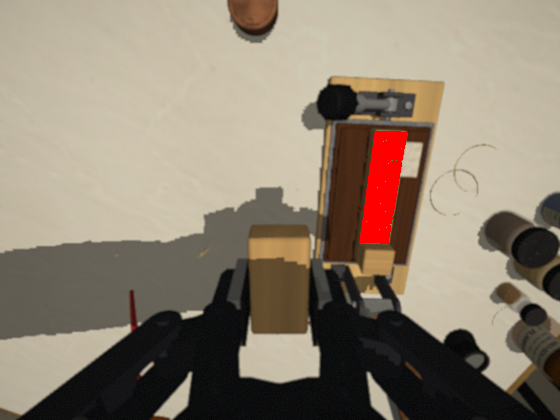

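View pics/f2.png

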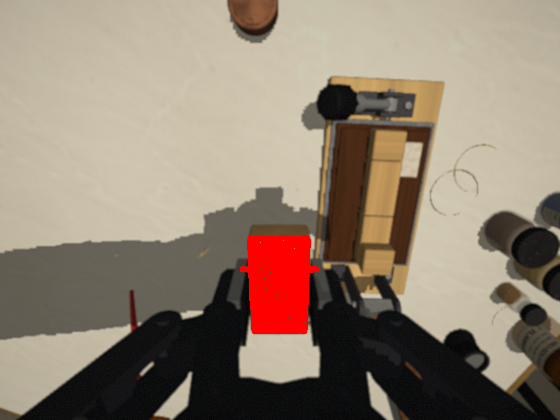

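```bash
python3 - <<'E'
from fit import *
p=pickle.load(open('w4.pkl','rb'));o=env.get_obs()
C=cloud(p); z=C[...,2]
def edges(x0,x1,r0,r1,h):
    L=[];R=[]
    for r in range(r0,r1):
        c=np.where(abs(z[r,x0:x1]-h)<0.005)[0]+x0
        if len(c)>8: L.append((c[0]-.5,r)); R.append((c[-1]+.5,r))
    out=[]
    for E in (L,R):
        Q=onplane(p,np.array(E),h)[:,:2].astype(np.float32); f=cv2.fitLine(Q,cv2.DIST_HUBER,0,.01,.01).ravel(); 
        d=f[:2]*np.sign(f[1]); out.append((np.degrees(np.arctan2(d[1],d[0])),f[2:]))
        n=np.array([-d[1],d[0]]); print(out[-1], (Q-f[2:])@n@np.eye(1) if 0 else np.std((Q-f[2:])@n))
    return out
edges(350,420,138,240,0.041)
edges(355,400,252,272,0.059)
X=o['eef_rot'];print(np.degrees(np.arctan2(X[1,2],X[0,2])))
# front end of row
E
```

```text
(np.float32(84.085014), array([0.5683, 0.0106], dtype=float32)) 0.00033270384
(np.float32(84.17153), array([0.5963, 0.0029], dtype=float32)) 0.0003177871
(np.float32(85.17369), array([ 0.562 , -0.0514], dtype=float32)) 0.00030730187
(np.float32(84.4621), array([ 0.5906, -0.054 ], dtype=float32)) 0.00027455023
-3.0198527503112333
```

```bash
cat >> h.py <<'E'
YD=np.array([0.1023,0.9948,0]); XD=np.array([0.9948,-0.1023,0]); O=np.array([0.5815,-0.0035,0])
def P(x,y,z): return O+XD*x/1000+YD*y/1000+np.array([0,0,z/1000])
def inP(X): d=np.asarray(X)-O; return np.array([d@XD,d@YD,d[2]])*1000
def jaw(o): r=o['eef_rot']; return np.degrees(np.arctan2(r[1,2],r[0,2]))
E
python3 - <<'E'
from h import *
o=st(); print(jaw(o),shift(P(-0.5,-8.5,100)))
E
```

```text
t 5.8333 q [ 1.3864 14.3998 -6.8768 68.7516  0.0418 94.4063] tcp [0.49   0.0121 0.179 ] F [-0.7965 -0.1476 -0.9123] w 0.026942627685895042
[[-0.0005  0.0527  0.9986]
 [ 0.0007  0.9986 -0.0527]
 [-1.      0.0007 -0.0005]]
-3.0198527503112333 [ 7.8966 -1.9255  9.1361]
```

send_rows(plan=[[[1.5, -0.5, 2.5], 0.05, 1], [[3.0, -1, 5], 0.05, 1], [[5, -1.5, 8], 0.05, 1], [[7.9, -1.9, 9.1], 0.05, 1], [[7.9, -1.9, 9.1], 0.05, 1]])

```text
t: 6.25
tcp_pos: [0.5788, -0.0108, 0.094]
eef_rot: [[-0.008, 0.101, 0.995], [0.0, 0.995, -0.101], [-1.0, -0.001, -0.008]]
ft_force: [-0.8, 0.2, -2.5]
width: 0.0274
```

send_rows(plan=[[[0, 0, 0], 0, 1], [[2, 0, 0], 0, 1], [[4, 0, 0], 0, 1], [[4.6, 0, 0], 0, 1], [[4.6, 0, 0], 0, 1]])

```text
t: 6.67
tcp_pos: [0.5786, -0.0111, 0.0537]
eef_rot: [[-0.003, 0.101, 0.995], [0.0, 0.995, -0.101], [-1.0, -0.0, -0.003]]
ft_force: [-1.2, -0.3, -1.3]
width: 0.0271
```

```bash
python3 - <<'E'
from h import *
o=st(); print(jaw(o),inP(o['tcp_pos'])); p=snap('wrist','w5'); snap('side','s5')
E
```

```text
t 6.6667 q [-1.1025 30.2254 -3.096  56.8348  0.0127 94.704 ] tcp [ 0.5786 -0.0111  0.0537] F [-1.1604 -0.2862 -1.2597] w 0.02705410963390874
[[-0.0027  0.1012  0.9949]
 [ 0.0003  0.9949 -0.1012]
 [-1.     -0.     -0.0027]]
-5.806515967560104 [-2.142  -7.8274 53.7138]
```

View pics/w5.png

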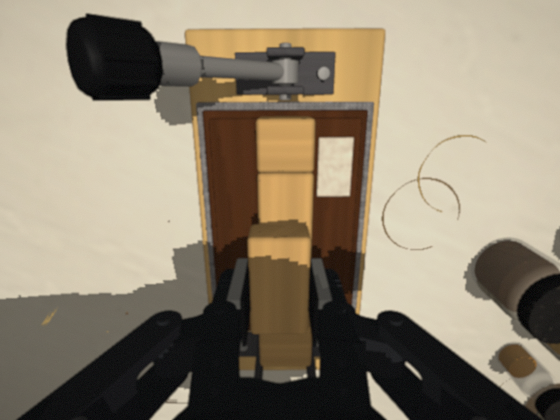

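```bash
cat >> fit.py <<'E'
def E(p,x0,x1,r0,r1,h,tol=0.005):
    """centre line x (press mm) & yaw of surface at height h between pixel rows"""
    z=cloud(p)[...,2]; L=[];R=[]
    for r in range(r0,r1):
        c=np.where(abs(z[r,x0:x1]-h)<tol)[0]+x0
        if len(c)>8: L.append((c[0]-.5,r)); R.append((c[-1]+.5,r))
    res=[]
    for A in (L,R):
        Q=onplane(p,np.array(A),h); q=np.array([inP(a)[:2] for a in Q])
        k=np.polyfit(q[:,1],q[:,0],1); res.append((k,q[:,1].min(),q[:,1].max(),np.median(q[:,0])))
        print('  slope deg',np.degrees(k[0]).round(2),'x@0',k[1].round(2),'med x',np.median(q[:,0]).round(2),'y',q[:,1].min().round(1),q[:,1].max().round(1))
    return res
E
python3 - <<'E'
from fit import *
p=pickle.load(open('w5.pkl','rb')); C=cloud(p)
X=C[250:320,260:300,2]; print(np.nanpercentile(X,[5,50,95])); h=np.nanmedian(X)
for r in range(225,372,6): print(r,[round(float(v)*1000,1) for v in C[r,[262,272,280,288,300],2]], inP(C[r,282])[:2].round(1))
print('row');E(p,240,330,120,165,0.041)
print('row2');E(p,240,330,176,220,0.041)
print('held');E(p,240,320,240,262,h)
E
```

```text
[0.0673 0.0681 0.069 ]
225 [54.5, 53.8, 53.3, 53.7, 52.6] [-0.5 17.7]
231 [61.3, 61.9, 61.1, 61.6, 60.7] [-0.6 17.6]
237 [66.2, 65.6, 66.1, 67.0, 67.0] [-0.6 16.8]
243 [68.1, 69.2, 67.5, 67.7, 68.8] [-0.6 14.5]
249 [68.6, 68.6, 68.7, 68.4, 68.1] [-0.6 11.7]
255 [68.0, 68.3, 67.9, 67.3, 68.0] [-0.6  8.4]
261 [68.2, 68.3, 67.3, 68.6, 68.7] [-0.6  6. ]
267 [67.8, 67.5, 68.2, 68.0, 67.4] [-0.6  3.1]
273 [67.9, 68.9, 66.8, 68.4, 67.7] [-0.5  0.1]
279 [68.1, 67.8, 67.2, 68.3, 68.5] [-0.5 -3.3]
285 [68.0, 68.0, 68.0, 67.2, 68.1] [-0.5 -6.8]
291 [67.9, 67.8, 68.6, 67.3, 66.9] [-0.5 -9.8]
297 [68.5, 68.7, 68.6, 68.6, 68.2] [ -0.5 -13. ]
303 [68.7, 67.9, 68.3, 67.6, 67.1] [ -0.5 -16.3]
309 [68.5, 67.5, 68.2, 68.4, 69.0] [ -0.5 -19.9]
315 [68.0, 67.3, 68.4, 68.2, 68.4] [ -0.5 -22.7]
321 [67.8, 66.8, 67.6, 68.1, 67.2] [ -0.5 -25.7]
327 [68.3, 68.0, 68.3, 68.3, 68.7] [ -0.5 -29.4]
333 [68.1, 66.5, 68.1, 68.3, 68.8] [ -0.4 -33.6]
339 [59.0, 58.7, 58.5, 58.3, 58.7] [ -0.3 -45.9]
345 [58.0, 59.3, 58.1, 58.6, 59.6] [ -0.3 -49.7]
351 [58.4, 59.2, 59.8, 58.2, 57.9] [ -0.3 -53.3]
357 [nan, 59.1, 59.0, 59.3, 59.6] [ -0.3 -57.4]
363 [59.4, 58.1, 58.5, 59.1, 59.4] [ -0.3 -61.4]
369 [37.4, 11.5, 10.6, 12.1, 11.4] [   0.1 -113.4]
row
  slope deg 0.17 x@0 -13.2 med x -13.04 y 44.1 64.8
  slope deg -0.33 x@0 14.88 med x 14.59 y 44.1 64.8
row2
  slope deg -0.56 x@0 -12.72 med x -12.99 y 15.5 38.1
  slope deg -0.05 x@0 14.64 med x 14.61 y 15.5 38.1
held
  slope deg -1.65 x@0 -15.63 med x -15.95 y 5.9 16.2
  slope deg 0.97 x@0 11.42 med x 11.58 y 6.0 16.2
```

send_rows(plan=[[[0, 0, 0.3], 0, 1], [[0.3, 0, 0.3], 0, 1], [[0.6, 0, 0.3], 0, 1], [[0.8, 0, 0.3], 0, 1], [[0.8, 0, 0.3], 0, 1]])

```text
t: 7.18
tcp_pos: [0.5829, -0.0126, 0.0454]
eef_rot: [[-0.001, 0.103, 0.995], [0.0, 0.995, -0.103], [-1.0, -0.0, -0.001]]
ft_force: [-0.8, 0.3, -0.4]
width: 0.0268
```

send_rows(plan=[[[0.0, 0, 0], 0, 1], [[0.05, 0, 0], 0, 1], [[0.05, -0.1, 0], 0, 1], [[0.05, -0.2, 0], 0, 1], [[0.05, -0.2, 0], 0, 1]])

```text
t: 7.6
tcp_pos: [0.5831, -0.0148, 0.0454]
eef_rot: [[0.0, 0.103, 0.995], [-0.0, 0.995, -0.103], [-1.0, -0.0, 0.0]]
ft_force: [-0.3, -0.4, -0.6]
width: 0.0267
```

```bash
python3 - <<'E'
from fit import *
o=st(); print(jaw(o),inP(o['tcp_pos'])); p=snap('wrist','w6'); C=cloud(p)
for r in range(225,372,6): print(r,[round(float(v)*1000,1) for v in C[r,[262,272,280,288,300],2]], inP(C[r,282])[:2].round(1))
print('row');E(p,240,330,120,165,0.041)
E(p,240,320,240,262,0.059)
E

```

```text
t 7.6 q [-1.4486 31.0849 -3.0208 55.8934 -0.005  94.4703] tcp [ 0.5831 -0.0148  0.0454] F [-0.2824 -0.395  -0.6468] w 0.026733283182618615
[[ 0.      0.1031  0.9947]
 [-0.0001  0.9947 -0.1031]
 [-1.     -0.0001  0.    ]]
-5.91884613759393 [  2.7248 -11.051   45.421 ]
225 [46.6, 45.2, 47.1, 45.5, 46.5] [ 4.4 13.6]
231 [52.3, 52.4, 52.8, 53.7, 51.9] [ 4.4 14.3]
237 [58.3, 58.3, 59.0, 58.1, 58.8] [ 4.3 13.8]
243 [60.7, 58.5, 60.3, 60.2, 60.3] [ 4.3 11.3]
249 [60.2, 60.2, 59.7, 59.0, 59.6] [4.3 8.3]
255 [59.9, 60.2, 59.9, 59.6, 59.5] [4.3 5.8]
261 [60.3, 59.5, 59.4, 60.5, 59.9] [4.3 2.7]
267 [59.2, 59.5, 60.1, 59.6, 59.5] [ 4.3 -0.6]
273 [60.6, 59.6, 59.2, 59.9, 59.7] [ 4.3 -3.6]
279 [60.0, 59.9, 59.4, 60.4, 59.0] [ 4.3 -6.6]
285 [60.3, 60.3, 59.8, 60.7, 59.7] [ 4.3 -9.6]
291 [59.8, 60.9, 59.8, 60.7, 59.6] [  4.3 -12.8]
297 [59.7, 59.4, 60.4, 60.7, 59.8] [  4.3 -16.4]
303 [60.4, 60.0, 59.6, 60.8, 60.5] [  4.3 -19.1]
309 [60.7, 60.5, 60.2, 60.8, 60.2] [  4.3 -22.6]
315 [60.4, 59.6, 59.3, 60.1, 60.0] [  4.3 -26.8]
321 [60.3, 58.9, 60.4, 60.0, 59.8] [  4.3 -29.4]
327 [60.2, 60.1, 60.2, 59.8, 60.3] [  4.3 -32.3]
333 [59.5, 59.4, 59.4, 59.6, 59.2] [  4.4 -36.6]
339 [58.2, 58.5, 59.4, 58.4, 58.6] [  4.4 -40.9]
345 [59.3, 59.5, 57.8, 59.4, 59.2] [  4.4 -44.3]
351 [58.8, 58.7, 57.9, 58.8, 58.5] [  4.4 -48.3]
357 [59.6, 58.3, 59.3, 59.1, 58.9] [  4.4 -52.6]
363 [59.2, 58.6, 59.7, 59.3, 58.3] [  4.4 -56.8]
369 [58.2, 58.4, 59.4, 59.1, 57.9] [  4.4 -59.8]
row
  slope deg 0.52 x@0 -13.4 med x -12.95 y 42.5 62.1
  slope deg -0.03 x@0 14.65 med x 14.63 y 42.5 62.1
  slope deg -1.54 x@0 -10.96 med x -11.16 y 2.3 12.6
  slope deg 0.76 x@0 16.46 med x 16.53 y 2.2 12.5
```

View pics/w6.png

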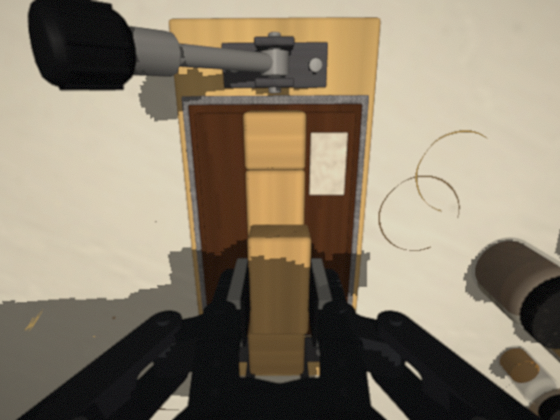

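send_rows(plan=[[[0.05, 0, -0.18], 0, 1], [[0.05, -0.1, -0.18], 0, 1], [[0.05, -0.2, -0.18], 0, 1], [[0.05, -0.25, -0.18], 0, 1], [[0.05, -0.25, -0.18], 0, 1]])

```text
t: 8.07
tcp_pos: [0.5808, -0.0149, 0.0449]
eef_rot: [[-0.0, 0.101, 0.995], [0.004, 0.995, -0.101], [-1.0, 0.004, -0.001]]
ft_force: [-0.7, 6.0, 0.2]
width: 0.0272
```

```bash
python3 - <<'E'
from fit import *
o=st(); print(jaw(o),inP(o['tcp_pos']))
E

```

```text
t 8.0667 q [-1.5869 30.9194 -3.4133 55.6962  0.2269 94.2322] tcp [ 0.5808 -0.0149  0.0449] F [-0.6993  5.9564  0.2269] w 0.027159606294890025
[[-0.0004  0.1014  0.9948]
 [ 0.004   0.9948 -0.1014]
 [-1.      0.0039 -0.0008]]
-5.819129071766407 [  0.4696 -11.4007  44.8579]
```

send_rows(plan=[[[0.05, 0, 0], 0, 1], [[0.08, 0, 0], 0, 1], [[0.1, 0.0, 0], 0, 1], [[0.1, 0.0, 0], 0, 1], [[0.1, 0.0, 0], 0, 1]])

```text
t: 8.48
tcp_pos: [0.581, -0.0149, 0.0444]
eef_rot: [[0.0, 0.101, 0.995], [0.003, 0.995, -0.101], [-1.0, 0.003, -0.0]]
ft_force: [-1.5, 6.0, 2.2]
width: 0.027
```

```bash
python3 - <<'E'
from fit import *
o=st(); print(jaw(o),inP(o['tcp_pos'])); p=snap('wrist','w7'); C=cloud(p)
print('row');E(p,220,330,120,165,0.041)
E(p,240,320,245,262,0.059); print(np.nanmedian(C[250:320,260:300,2]))
cv2.imwrite('pics/w7z.png',cv2.resize(p['color'][200:400,200:360,::-1],None,fx=4,fy=3))
E

```

```text
t 8.4833 q [-1.577  30.9491 -3.4473 55.5954  0.1998 94.237 ] tcp [ 0.581  -0.0149  0.0444] F [-1.5331  6.0317  2.2212] w 0.0270340886958198
[[ 0.0002  0.1013  0.9949]
 [ 0.0035  0.9948 -0.1013]
 [-1.      0.0035 -0.0001]]
-5.8139419590937536 [  0.7144 -11.4249  44.3614]
row
  slope deg -0.11 x@0 -12.87 med x -12.96 y 42.3 61.8
  slope deg -0.6 x@0 15.18 med x 14.66 y 42.3 61.8
  slope deg -2.55 x@0 -12.84 med x -13.05 y 2.4 10.2
  slope deg -1.77 x@0 14.53 med x 14.34 y 2.4 10.2
0.05880697871279931
```

View pics/w7z.png

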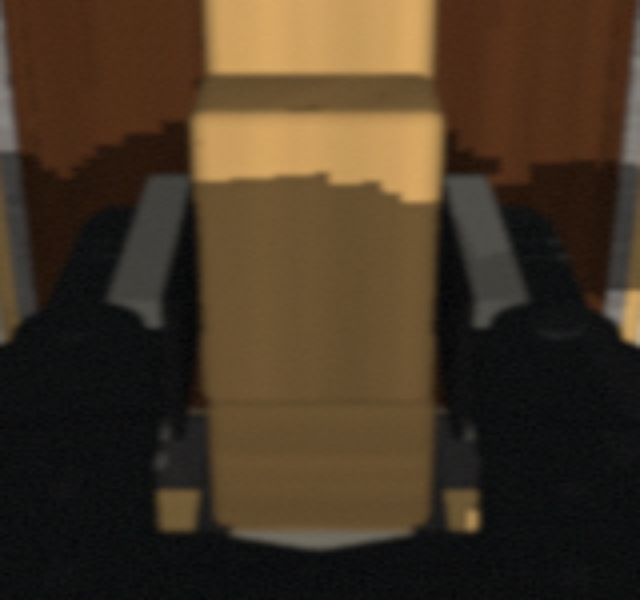

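send_rows(plan=[[[0, 0.05, 0], 0, 0.45], [[0, 0.1, 0], 0, 0.45], [[0, 0.1, 0], 0, 0.45], [[-1.5, 0.1, 0], 0, 0.45], [[-4, 0.1, 0], 0, 0.45]])

```text
t: 8.95
tcp_pos: [0.5785, -0.0162, 0.0812]
eef_rot: [[-0.007, 0.103, 0.995], [-0.0, 0.995, -0.103], [-1.0, -0.001, -0.007]]
ft_force: [0.3, -0.3, 0.5]
width: 0.0468
```

```bash
python3 - <<'E'
from fit import *
o=st(); print(shift([0.50,0.18,0.2]))
E

```

```text
t 8.95 q [-1.5894 28.7896 -0.9046 60.7099 -0.0369 94.34  ] tcp [ 0.5785 -0.0162  0.0812] F [ 0.3292 -0.3194  0.4567] w 0.04676555588307903
[[-0.0071  0.1033  0.9946]
 [-0.0004  0.9946 -0.1033]
 [-1.     -0.0012 -0.007 ]]
[-11.8334  18.6953  -9.9132]
```

send_rows(plan=[[[-3, 0, -0.5], 0, 0.3], [[-7, 0.5, -2], 0, 0.0], [[-10, 2, -4.5], 0, 0], [[-11, 5, -6], 0, 0], [[-11, 5, -6], 0, 0]])

```text
t: 9.37
tcp_pos: [0.5267, 0.0434, 0.1984]
eef_rot: [[0.007, 0.099, 0.995], [0.002, 0.995, -0.099], [-1.0, 0.003, 0.006]]
ft_force: [-0.2, -0.7, 0.1]
width: 0.0855
```

```bash
python3 - <<'E'
from fit import *
o=st(); p=snap('wrist','w8')
for m in env.masks_of(p,'block_a')[:4]: print(m['confidence'],m['extent'],blockpose(p,m['pixels']))
print(shift([0.567,0.299,0.1]))
E

```

```text
t 9.3667 q [  4.6462  17.6242   0.5024  72.4904   0.1115 100.351 ] tcp [0.5267 0.0434 0.1984] F [-0.2123 -0.6568  0.05  ] w 0.08548954380675351
[[ 0.0066  0.0994  0.995 ]
 [ 0.0025  0.995  -0.0994]
 [-1.      0.0031  0.0063]]Traceback (most recent call last):
  File "<stdin>", line 3, in <module>
  File "h.py", line 38, in blockpose
    Q=onplane(p,uv,h)
  File "h.py", line 10, in onplane
    n=cv2.undistortPoints(np.array(uv,float).reshape(-1,1,2),p['K'],dist(p)).reshape(-1,2)
      ~~~~~~~~~~~~~~~~~~~^^^^^^^^^^^^^^^^^^^^^^^^^^^^^^^^^^^^^^^^^^^^^^^^^^^
cv2.error: OpenCV(4.12.0) /io/opencv/modules/calib3d/src/undistort.dispatch.cpp:347: error: (-215:Assertion failed) CV_IS_MAT(_src) && CV_IS_MAT(_dst) && (_src->rows == 1 || _src->cols == 1) && (_dst->rows == 1 || _dst->cols == 1) && _src->cols + _src->rows - 1 == _dst->rows + _dst->cols - 1 && (CV_MAT_TYPE(_src->type) == CV_32FC2 || CV_MAT_TYPE(_src->type) == CV_64FC2) && (CV_MAT_TYPE(_dst->type) == CV_32FC2 || CV_MAT_TYPE(_dst->type) == CV_64FC2) in function 'cvUndistortPointsInternal'
```

View pics/w8.png

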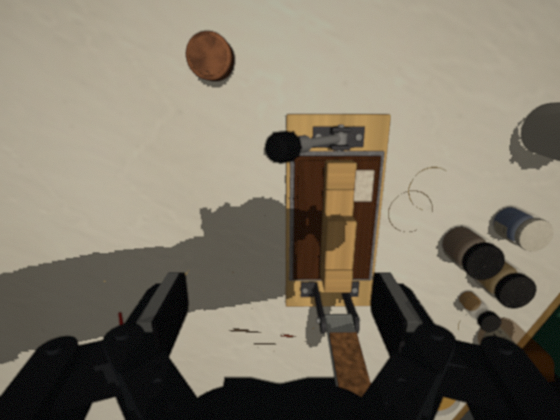

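send_rows(plan=[[[0, 4, 0.4], 0, 0], [[0, 8, 0.8], 0.1, 0], [[0, 12, 1.2], 0.2, 0], [[1, 16, 1.6], 0.2, 0], [[2, 18, 2.0], 0.2, 0]])

```text
t: 9.88
tcp_pos: [0.5661, 0.2203, 0.1725]
eef_rot: [[0.0, 0.297, 0.955], [0.001, 0.955, -0.297], [-1.0, 0.001, 0.0]]
ft_force: [0.3, 0.7, 0.5]
width: 0.0853
```

```bash
python3 - <<'E'
from fit import *
o=st(); p=snap('wrist','w9')
for m in env.masks_of(p,'block_b')[:4]:
  try: print(m['confidence'],m['extent'],blockpose(p,m['pixels']))
  except Exception: print(m['extent'],'x')
print(jaw(o),shift([0.567,0.299,0.1]))
E

```

```text
t 9.8833 q [ 21.239   27.6228  11.5999  73.9312   0.0422 128.4994] tcp [0.5661 0.2203 0.1725] F [0.3364 0.6788 0.5081] w 0.08532323870286754
[[ 0.0005  0.2967  0.955 ]
 [ 0.001   0.955  -0.2967]
 [-1.      0.0011  0.0002]]
0.75 [242.0, 73.2, 32.4, 62.5] (array([0.5722, 0.2981]), array([50.401 , 26.9734]), np.float32(72.39141))
0.69 [272.1, 266.7, 113.9, 119.2] (array([0.5838, 0.0282]), array([137.4955,  92.5991]), np.float32(84.30588))
[342.3, 366.0, 25.3, 32.2] x
-17.260391112471638 [ 6.9467  7.7291 -2.0919]
```

View pics/w9.png

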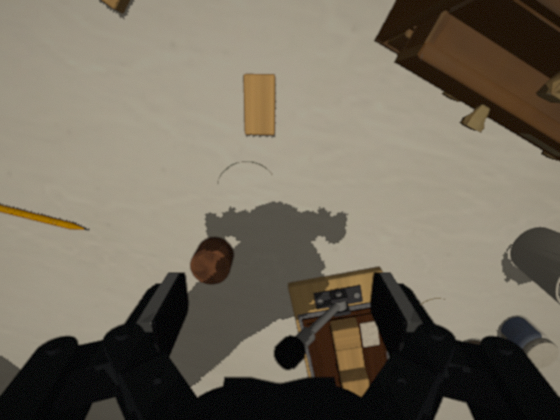

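```bash
python3 - <<'E'
from fit import *
p=pickle.load(open('w9.pkl','rb')); C=cloud(p)
for uv in [(385,40),(395,62),(420,15),(480,115),(545,150)]: print(uv,C[uv[1],uv[0]])
o=env.get_obs();print(shift([0.572,0.298,0.1],o),inP(C[350,290]))
E
```

```text
(385, 40) [0.6882 0.3158 0.0191]
(395, 62) [0.6772 0.2972 0.0648]
(420, 15) [0.6854 0.3187 0.0972]
(480, 115) [0.7176 0.2481 0.0898]
(545, 150) [0.7745 0.2026 0.0697]
[ 6.9444  7.7811 -1.5846] [-53.341   95.7025  89.8042]
```

send_rows(plan=[[[2, 2.5, -0.4], 0, 0], [[4, 5, -0.8], 0, 0], [[6, 7.8, -1.6], 0, 0], [[7, 7.8, -1.6], 0, 0], [[7, 7.8, -1.6], 0, 0]])

```text
t: 10.4
tcp_pos: [0.571, 0.2946, 0.0991]
eef_rot: [[-0.007, 0.298, 0.955], [-0.005, 0.955, -0.298], [-1.0, -0.007, -0.005]]
ft_force: [0.1, -1.5, 0.3]
width: 0.0854
```

```bash
python3 - <<'E'
from fit import *
o=st(); p=snap('wrist','w10')
for m in env.masks_of(p,'block_b')[:1]:
  try: print(m['confidence'],m['extent'],blockpose(p,m['pixels']))
  except Exception: print(m['extent'],'x')
o=st();print(jaw(o),shift([0.572,0.298,0.1]))
E

```

```text
t 10.4 q [ 27.3197  34.737   12.2883  68.0308  -0.0535 134.6506] tcp [0.571  0.2946 0.0991] F [ 0.1397 -1.5445  0.2632] w 0.08540890107380456
[[-0.007   0.2979  0.9546]
 [-0.0047  0.9546 -0.2979]
 [-1.     -0.0065 -0.0053]]
0.9 [257.0, 170.7, 40.4, 70.9] (array([0.5725, 0.2994]), array([51.1945, 27.6956]), np.float32(72.67346))
t 10.5 q [ 27.2124  34.4938  12.4544  68.1235  -0.0511 134.6651] tcp [0.5729 0.2943 0.1029] F [ 0.1261 -0.259   1.4732] w 0.08547978993209712
[[-0.0021  0.2999  0.954 ]
 [-0.0021  0.954  -0.2999]
 [-1.     -0.0026 -0.0014]]
-17.45276900645011 [ 0.2913  0.3318 -0.1935]
```

View pics/w10.png

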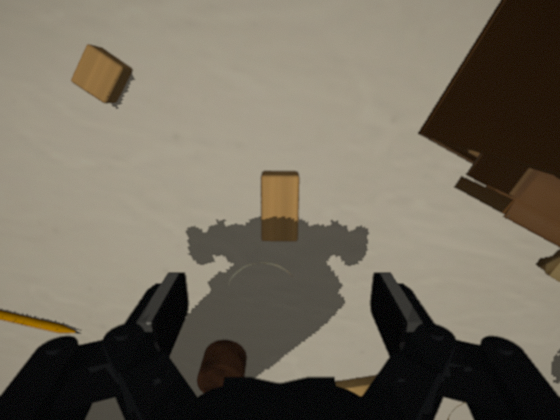

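send_rows(plan=[[[3.0, 0.4, -0.1], 0, 0], [[6.0, 0.4, -0.1], 0, 0], [[8.8, 0.4, -0.1], 0, 0], [[10.0, 0.4, -0.1], 0, 0], [[10.0, 0.4, -0.1], 0, 0]])

```text
t: 10.92
tcp_pos: [0.5716, 0.2977, 0.0015]
eef_rot: [[-0.005, 0.3, 0.954], [-0.003, 0.954, -0.3], [-1.0, -0.004, -0.004]]
ft_force: [-1.1, -0.4, -0.9]
width: 0.0852
```

send_rows(plan=[[[0, 0, 0], 0, 0.3], [[0, 0, 0], 0, 1], [[0, 0, 0], 0, 1], [[0, 0, 0], 0, 1], [[0, 0, 0], 0, 1]], force=40)

```text
t: 11.33
tcp_pos: [0.5743, 0.301, 0.0058]
eef_rot: [[0.003, 0.298, 0.954], [0.001, 0.954, -0.298], [-1.0, 0.002, 0.002]]
ft_force: [-0.5, -1.2, 3.1]
width: 0.027
```

send_rows(plan=[[[-1, 0, 0], 0, 1], [[-4, 0, 0], 0, 1], [[-8, 0, 0], 0, 1], [[-12, 0, 0], 0, 1], [[-14, 0, 0], 0, 1]])

```text
t: 11.75
tcp_pos: [0.5752, 0.3016, 0.1506]
eef_rot: [[0.007, 0.298, 0.954], [0.004, 0.954, -0.298], [-1.0, 0.006, 0.006]]
ft_force: [0.2, -0.5, -0.7]
width: 0.0268
```

```bash
python3 - <<'E'
from fit import *
o=st(); print(jaw(o),shift(P(0.8,80,160)))
E

```

```text
t 11.75 q [ 27.6679  32.8452  16.9312  73.6179  -0.0007 135.0172] tcp [0.5752 0.3016 0.1506] F [ 0.2035 -0.4801 -0.7058] w 0.02683563462879942
[[ 0.0072  0.2982  0.9545]
 [ 0.0038  0.9545 -0.2982]
 [-1.      0.0058  0.0058]]
-17.3502028525202 [ -1.0114 -21.0689   8.1911]
```

send_rows(plan=[[[-0.5, -4, 1.5], -0.05, 1], [[-1, -8, 3], -0.1, 1], [[-1, -12, 4.5], -0.15, 1], [[-1, -16, 6.0], -0.2, 1], [[-1, -19, 7.2], -0.2, 1]])

```text
t: 12.17
tcp_pos: [0.5851, 0.0955, 0.1553]
eef_rot: [[0.001, 0.101, 0.995], [-0.0, 0.995, -0.101], [-1.0, -0.0, 0.001]]
ft_force: [0.9, 0.0, -0.1]
width: 0.0269
```

```bash
python3 - <<'E'
from fit import *
o=st(); print(jaw(o),shift(P(0.8,47,110)))
E

```

```text
t 12.1667 q [  9.2827  26.5147   7.2028  70.6095  -0.0254 105.0835] tcp [0.5851 0.0955 0.1553] F [ 0.9399  0.0366 -0.1321] w 0.026904304598749037
[[ 0.0014  0.1011  0.9949]
 [-0.0002  0.9949 -0.1011]
 [-1.     -0.0001  0.0014]]
-5.800820460827925 [ 4.5339 -5.1838  0.7256]
```

send_rows(plan=[[[0, -3, 0.4], 0, 1], [[0.5, -5.2, 0.7], 0, 1], [[2.5, -5.2, 0.7], 0, 1], [[4.5, -5.2, 0.7], 0, 1], [[4.5, -5.2, 0.7], 0, 1]])

```text
t: 12.58
tcp_pos: [0.5842, 0.0441, 0.1059]
eef_rot: [[-0.006, 0.104, 0.995], [-0.0, 0.995, -0.104], [-1.0, -0.001, -0.006]]
ft_force: [-0.5, -0.4, -1.4]
width: 0.0268
```

send_rows(plan=[[[1, 0, 0], 0, 1], [[3, 0, 0], 0, 1], [[4.5, 0, 0], 0, 1], [[5.0, 0, 0], 0, 1], [[5.0, 0, 0], 0, 1]])

```text
t: 13.0
tcp_pos: [0.5862, 0.0456, 0.0582]
eef_rot: [[-0.002, 0.102, 0.995], [-0.0, 0.995, -0.102], [-1.0, -0.0, -0.002]]
ft_force: [-0.6, -0.3, -0.3]
width: 0.0267
```

```bash
python3 - <<'E'
from fit import *
o=st(); print(jaw(o),inP(o['tcp_pos'])); p=snap('wrist','w11'); C=cloud(p)
for r in range(222,372,6): print(r,[round(float(v)*1000,1) for v in C[r,[262,280,300],2]], inP(C[r,282])[:2].round(1))
E

```

```text
t 13.0 q [  4.4458  30.8399  -1.2478  58.0258  -0.0029 100.2977] tcp [0.5862 0.0456 0.0582] F [-0.5741 -0.3298 -0.2672] w 0.026734931356258405
[[-0.002   0.102   0.9948]
 [-0.0002  0.9948 -0.102 ]
 [-1.     -0.0004 -0.0019]]
-5.851931029714205 [-0.3698 49.2825 58.2094]
222 [33.0, 32.2, 32.9] [ 1.5 65.8]
228 [56.1, 55.9, 56.6] [ 1.3 72.3]
234 [63.2, 63.3, 62.9] [ 1.2 71.9]
240 [69.4, 67.9, 68.8] [ 1.2 71.8]
246 [69.1, 70.5, 69.8] [ 1.2 68.9]
252 [69.8, 69.8, 69.9] [ 1.2 66.4]
258 [70.0, 70.3, 69.8] [ 1.2 62.6]
264 [68.9, 70.1, 70.3] [ 1.2 60. ]
270 [71.3, 71.1, 70.0] [ 1.2 57.4]
276 [70.5, 70.5, 70.2] [ 1.2 54.3]
282 [69.9, 69.7, 70.1] [ 1.3 50. ]
288 [71.3, 71.1, 70.8] [ 1.2 48.1]
294 [70.4, 70.2, 69.7] [ 1.3 43.7]
300 [69.9, 70.0, 69.8] [ 1.3 41. ]
306 [71.1, 69.2, 69.5] [ 1.3 37.6]
312 [69.4, 69.0, 70.8] [ 1.3 33.9]
318 [69.7, 71.4, 70.1] [ 1.3 30.5]
324 [70.0, 71.0, 69.5] [ 1.3 27.1]
330 [69.7, 69.9, 70.9] [ 1.3 24. ]
336 [58.8, 59.4, 58.3] [1.4 9.9]
342 [58.4, 58.5, 57.8] [1.4 5.3]
348 [58.5, 58.6, 58.4] [1.4 1.8]
354 [59.0, 59.3, 58.6] [ 1.4 -2.2]
360 [58.7, 58.1, 58.2] [ 1.5 -6.3]
366 [58.5, 59.0, 58.3] [  1.5 -10.3]
```

View pics/w11.png

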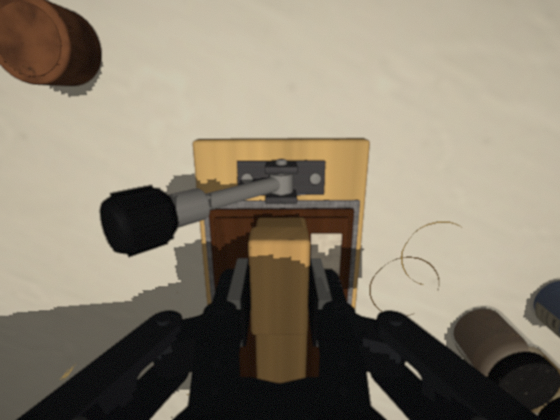

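```bash
python3 - <<'E'
from fit import *
p=pickle.load(open('w11.pkl','rb'))
print('held');E(p,240,320,244,262,0.070)
print('first');E(p,246,320,338,366,0.0585)
print('row end'); C=cloud(p); print([inP(C[r,300])[1:].round(1) for r in (205,210,214,218)])
E
```

```text
held
  slope deg 9.25 x@0 -25.14 med x -14.29 y 61.7 70.2
  slope deg -8.84 x@0 23.92 med x 13.51 y 61.7 70.2
first
  slope deg -0.38 x@0 -12.78 med x -12.76 y -10.3 8.5
  slope deg -1.24 x@0 14.42 med x 14.44 y -10.3 8.5
row end
[array([69.6, 14.1]), array([68.1, 18.9]), array([65.6, 19. ]), array([65.7, 25.8])]
```

send_rows(plan=[[[0.4, 0, 0], 0, 1], [[0.8, -0.2, 0], 0, 1], [[0.9, -0.4, 0], 0, 1], [[0.9, -0.4, 0], 0, 1], [[0.9, -0.4, 0], 0, 1]])

```text
t: 13.47
tcp_pos: [0.5866, 0.0409, 0.0501]
eef_rot: [[0.0, 0.103, 0.995], [0.0, 0.995, -0.103], [-1.0, 0.0, 0.0]]
ft_force: [-0.3, 0.1, -0.0]
width: 0.0269
```

```bash
python3 - <<'E'
from fit import *
o=st(); print(jaw(o),inP(o['tcp_pos'])); p=snap('wrist','w12'); C=cloud(p)
for r in range(222,372,8): print(r,[round(float(v)*1000,1) for v in C[r,[262,280,300],2]], inP(C[r,282])[:2].round(1))
h=np.nanmedian(C[260:320,265:295,2])
print('held',h);E(p,240,320,250,262,h)
print('first');E(p,246,320,342,366,0.0585)
cv2.imwrite('pics/w12z.png',cv2.resize(p['color'][200:400,200:360,::-1],None,fx=4,fy=3))
E

```

```text
t 13.4667 q [ 3.9905 31.2444 -1.9217 56.8186  0.0007 99.9143] tcp [0.5866 0.0409 0.0501] F [-0.3364  0.1236 -0.0027] w 0.026928245098157298
[[ 0.0003  0.1032  0.9947]
 [ 0.      0.9947 -0.1032]
 [-1.      0.0001  0.0003]]
-5.923757982350947 [ 0.4941 44.7096 50.1279]
222 [35.8, 35.0, 35.4] [ 2.3 65.6]
230 [49.9, 50.3, 50.7] [ 2.2 67.1]
238 [59.7, 59.0, 59.4] [ 2.1 67.3]
246 [62.6, 62.3, 62.0] [ 2.1 65.1]
254 [62.0, 62.3, 61.7] [ 2.1 60.5]
262 [62.0, 63.0, 62.7] [ 2.1 56.9]
270 [62.3, 62.3, 61.4] [ 2.1 53.2]
278 [62.3, 61.7, 62.1] [ 2.1 48.7]
286 [61.8, 62.2, 61.4] [ 2.1 44.4]
294 [62.4, 61.4, 62.6] [ 2.1 39.5]
302 [62.6, 61.7, 62.5] [ 2.1 35.2]
310 [62.1, 63.0, 62.4] [ 2.1 30.6]
318 [62.5, 62.4, 63.0] [ 2.1 26.7]
326 [62.1, 62.6, 61.9] [ 2.1 21.5]
334 [62.3, 62.2, 62.1] [ 2.1 16.2]
342 [58.4, 58.6, 59.5] [2.2 8.9]
350 [58.2, 58.9, 57.6] [2.2 3.7]
358 [59.6, 58.3, 57.7] [ 2.2 -2.4]
366 [58.2, 58.2, 58.7] [ 2.2 -6.5]
held 0.06213142599187875
  slope deg 9.95 x@0 -24.0 med x -13.43 y 57.2 62.7
  slope deg -21.15 x@0 36.93 med x 14.44 y 57.1 62.7
first
  slope deg 0.45 x@0 -12.77 med x -12.75 y -6.8 8.4
  slope deg -1.49 x@0 14.48 med x 14.46 y -6.8 8.4
```

View pics/w12z.png

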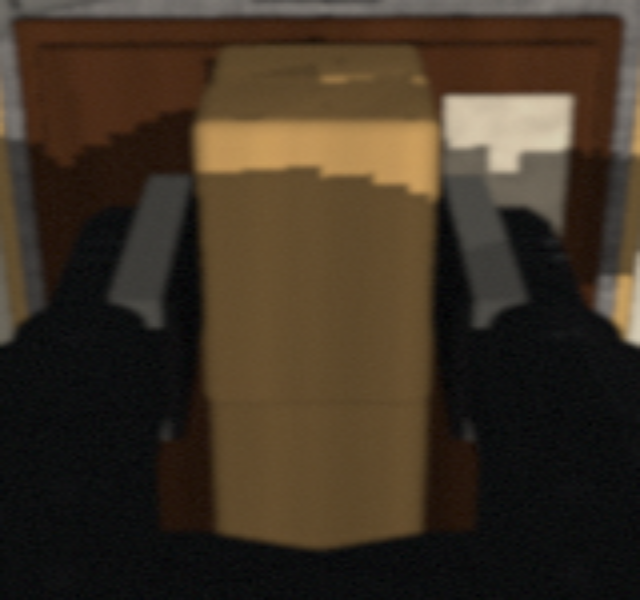

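send_rows(plan=[[[0.15, 0, 0.03], 0, 1], [[0.25, 0, 0.03], 0, 1], [[0.25, -0.15, 0.03], 0, 1], [[0.25, -0.3, 0.03], 0, 1], [[0.25, -0.3, 0.03], 0, 1]])

```text
t: 13.93
tcp_pos: [0.5864, 0.0392, 0.0474]
eef_rot: [[-0.0, 0.102, 0.995], [0.003, 0.995, -0.102], [-1.0, 0.003, -0.0]]
ft_force: [-0.3, 4.9, -0.0]
width: 0.0272
```

```bash
python3 - <<'E'
from fit import *
o=st(); print(jaw(o),inP(o['tcp_pos'])); p=snap('wrist','w13'); C=cloud(p)
h=np.nanmedian(C[260:320,265:295,2])
print('held',h);E(p,240,320,250,262,h)
E

```

```text
t 13.9333 q [ 3.7486 31.3962 -2.126  56.474   0.1523 99.6129] tcp [0.5864 0.0392 0.0474] F [-0.266   4.8637 -0.0414] w 0.027248096503194926
[[-0.0001  0.1022  0.9948]
 [ 0.0027  0.9948 -0.1022]
 [-1.      0.0026 -0.0004]]
-5.8643110299130266 [ 0.523  43.0111 47.389 ]
held 0.05938076222046101
  slope deg 13.89 x@0 -27.75 med x -13.42 y 55.4 60.9
  slope deg -21.2 x@0 36.36 med x 14.46 y 55.4 60.9
```

send_rows(plan=[[[0.04, 0, 0.03], 0, 1], [[0.08, 0, 0.03], 0, 1], [[0.1, 0, 0.03], 0, 1], [[0.1, 0, 0.03], 0, 1], [[0.1, 0, 0.03], 0, 1]])

```text
t: 14.4
tcp_pos: [0.5868, 0.0392, 0.0468]
eef_rot: [[0.0, 0.102, 0.995], [0.002, 0.995, -0.102], [-1.0, 0.002, 0.0]]
ft_force: [-0.8, 5.4, 1.3]
width: 0.0266
```

```bash
python3 - <<'E'
from fit import *
o=st(); print(jaw(o),inP(o['tcp_pos'])); p=snap('wrist','w14'); C=cloud(p)
h=np.nanmedian(C[260:320,265:295,2])
print('held',h)
cv2.imwrite('pics/w14z.png',cv2.resize(p['color'][200:400,200:360,::-1],None,fx=4,fy=3))
E

```

```text
t 14.4 q [ 3.7678 31.4542 -2.119  56.4064  0.1037 99.6223] tcp [0.5868 0.0392 0.0468] F [-0.816   5.4     1.3199] w 0.0265775930263867
[[ 0.0002  0.102   0.9948]
 [ 0.0018  0.9948 -0.102 ]
 [-1.      0.0018  0.    ]]
-5.854540770105889 [ 0.8851 43.0111 46.8345]
held 0.05882400169219934
```

View pics/w14z.png

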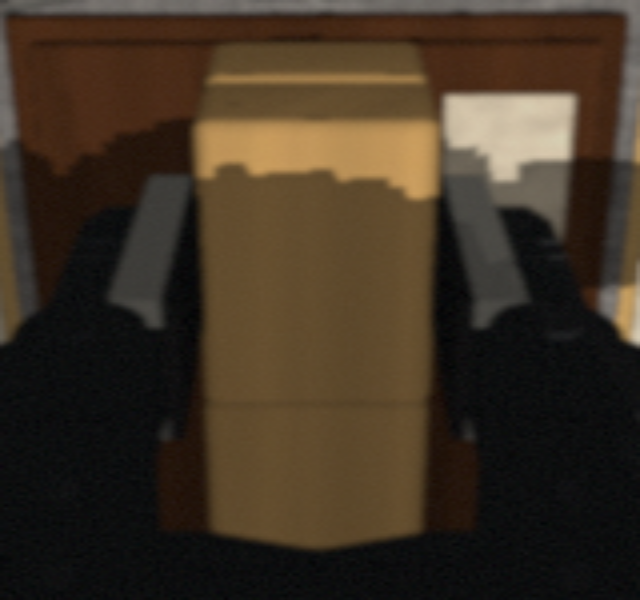

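send_rows(plan=[[[0, 0.05, 0], 0, 0.45], [[0, 0.1, 0], 0, 0.45], [[0, 0.1, 0], 0, 0.45], [[-1.5, 0.1, 0], 0, 0.45], [[-4, 0.1, 0], 0, 0.45]])

```text
t: 14.87
tcp_pos: [0.5842, 0.0383, 0.0836]
eef_rot: [[-0.007, 0.103, 0.995], [-0.002, 0.995, -0.103], [-1.0, -0.002, -0.007]]
ft_force: [1.0, 0.3, -0.7]
width: 0.0471
```

send_rows(plan=[[[-3, 0, -0.5], 0, 0.3], [[-7, 0, -2], 0, 0.0], [[-10, -1, -4.5], 0, 0], [[-12, -2, -6], 0, 0], [[-12, -2, -6], 0, 0]])

```text
t: 15.28
tcp_pos: [0.5252, 0.024, 0.2121]
eef_rot: [[0.008, 0.104, 0.995], [-0.001, 0.995, -0.104], [-1.0, -0.0, 0.008]]
ft_force: [1.3, -0.5, 0.4]
width: 0.0855
```

```bash
python3 - <<'E'
from fit import *
st(); p=snap('wrist','w15'); 
cv2.imwrite('pics/w15z.png',cv2.resize(p['color'][110:330,260:420,::-1],None,fx=3.5,fy=2.7,interpolation=cv2.INTER_CUBIC))
E

```

```text
t 15.2833 q [ 2.6638 16.8595  1.5191 74.2144 -0.09   98.6436] tcp [0.5252 0.024  0.2121] F [ 1.2579 -0.4535  0.4027] w 0.0855033776396696
[[ 0.0078  0.1042  0.9945]
 [-0.0012  0.9946 -0.1042]
 [-1.     -0.0004  0.0079]]
```

View pics/w15.png

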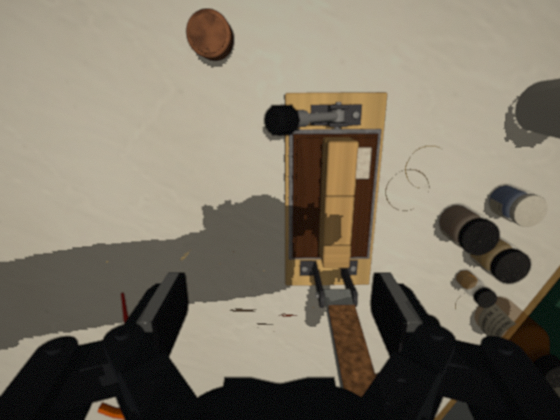

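View pics/w15z.png

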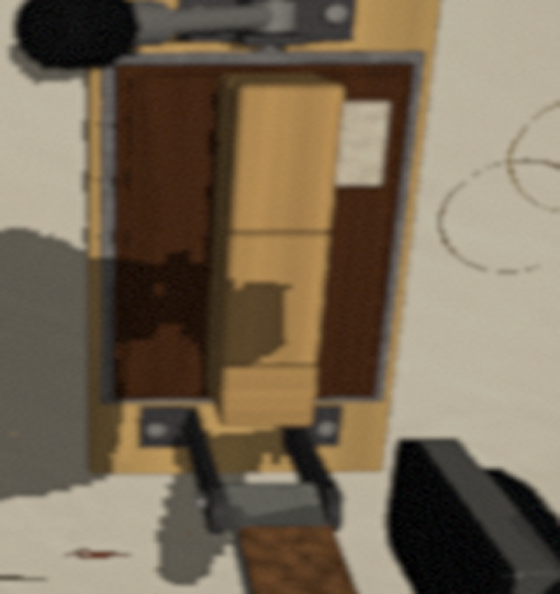

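```bash
python3 - <<'E'
from fit import *
p=snap('side','s6'); q=snap('top','t6')
for c,n in ((p,'press_bar'),(q,'press_bar'),(p,'bar_handle'),(q,'bar_handle')):
    C=cloud(c)
    for m in env.masks_of(c,n)[:2]:
        X=C[m['pixels']]; X=X[np.isfinite(X[:,0])]; Q=(X-O)@np.c_[XD,YD,[0,0,1]]*1000
        print(n,m['confidence'],m['extent'])
        for z0 in range(60,330,25):
            s=Q[(Q[:,2]>z0)&(Q[:,2]<z0+25)]
            if len(s)>3: print('  ',z0,len(s),np.median(s,0).round(1),s[:,1].min().round(1),s[:,1].max().round(1))
cv2.imwrite('pics/s6z.png',cv2.resize(p['color'][150:290,240:400,::-1],None,fx=4,fy=4,interpolation=cv2.INTER_CUBIC))
E

```

```text
press_bar 0.94 [307.1, 146.6, 13.6, 97.3]
   60 74 [  0.5 -94.4  76. ] -100.2 305.0
   85 87 [ -0.6 -98.3  97.9] -102.8 283.6
   110 87 [  -0.3 -102.2  122. ] -107.9 -96.4
   135 91 [  -0.  -105.7  147.3] -110.4 -101.9
   160 114 [  -0.2 -109.   172.8] -114.1 -92.7
   185 115 [  -0.7 -113.2  197.4] -119.7 -103.8
   210 119 [   0.5 -117.   223.2] -121.9 -105.9
   235 103 [   3.5 -120.9  250.3] -126.1 -106.8
   260 77 [   0.3 -126.3  272.2] -135.9 -113.8
   285 95 [  -0.4 -130.7  298.8] -137.0 -121.7
   310 9 [   0.7 -126.8  310.6] -131.3 -120.8
press_bar 0.62 [317.2, 188.4, 21.6, 15.0]
   85 15 [ -5.4 -86.   99. ] -98.5 -83.5
   110 16 [ -2.  -88.4 120.1] -103.2 -85.8
   135 19 [ -5.9 -92.5 148. ] -104.5 -88.6
   160 20 [ -0.  -95.8 170.2] -108.2 -92.4
   185 17 [ -7.5 -99.2 192.7] -112.7 -97.2
   210 34 [  -0.5 -105.   223.6] -116.1 -100.3
   235 24 [  -3.6 -111.6  243.4] -124.4 -108.1
   260 13 [  -7.8 -115.3  265.1] -121.1 -112.2
   285 26 [  -2.2 -118.6  299.7] -130.6 -111.8
   310 17 [  -0.3 -123.9  313.5] -129.8 -117.9
bar_handle 0.97 [306.4, 146.8, 12.2, 97.2]
   60 82 [  2.8 -
[... 282 characters left out ...]
 223.3] -121.9 -105.9
   235 106 [   3.2 -120.6  250.4] -126.1 -106.8
   260 82 [  -0.5 -125.9  273.7] -135.9 -113.8
   285 97 [  -0.5 -130.7  298.3] -137.0 -120.2
   310 6 [   1.2 -127.4  311.1] -131.3 -125.9
bar_handle 0.66 [317.3, 186.5, 20.6, 21.5]
   85 15 [ -5.4 -86.   99. ] -98.5 -83.5
   110 16 [ -2.  -88.4 120.1] -103.2 -85.8
   135 19 [ -5.9 -92.5 148. ] -104.5 -88.6
   160 20 [ -0.  -95.8 170.2] -108.2 -92.4
   185 17 [ -7.5 -99.2 192.7] -112.7 -97.2
   210 34 [  -0.5 -105.   223.6] -116.1 -100.3
   235 25 [  -2.4 -111.4  243.5] -124.4 -108.1
   260 14 [  -7.8 -115.2  265.9] -121.1 -112.2
   285 31 [  -1.7 -120.3  303.2] -133.3 -111.8
   310 20 [   0.6 -123.7  313.3] -132.6 -117.9
```

View pics/s6z.png

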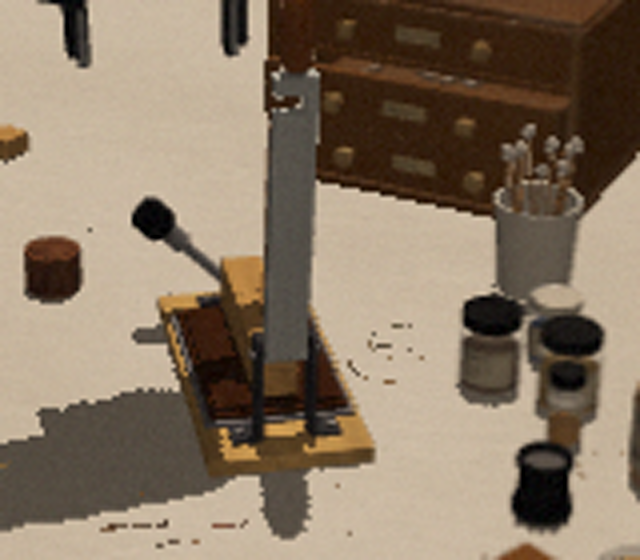

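```bash
python3 - <<'E'
from fit import *
o=st(); print(jaw(o),shift([0.53,-0.02,0.345])); print(P(0.3,-122,345),shift(P(0.3,-122,345)))
E

```

```text
t 15.6333 q [ 2.776  17.5316  1.3243 73.9702 -0.0079 98.6704] tcp [0.5248 0.0254 0.2046] F [-0.9817  0.385   0.4147] w 0.08542977045930143
[[-0.0031  0.1027  0.9947]
 [-0.0003  0.9947 -0.1027]
 [-1.     -0.0006 -0.003 ]]
-5.894459952062824 [-14.0377  -4.4717   0.9402]
[ 0.5693 -0.1249  0.345 ] [-14.0468 -14.5021   5.9285]
```

send_rows(plan=[[[-3.5, 0, 0], 0, 0], [[-7, 0, 0], 0, 0], [[-10.5, -1, 1], 0, 0], [[-14, -2, 1.5], 0, 0], [[-14, -5, 3], 0, 0]])

```text
t: 16.05
tcp_pos: [0.552, -0.0251, 0.3535]
eef_rot: [[0.011, 0.098, 0.995], [0.001, 0.995, -0.098], [-1.0, 0.002, 0.011]]
ft_force: [1.1, -0.6, 0.7]
width: 0.0859
```

send_rows(plan=[[[0, -3, 1], 0, 0], [[0, -6.5, 2], 0, 0], [[0, -9.5, 2.9], 0, 0], [[0, -9.5, 2.9], 0, 0], [[0, -9.5, 2.9], 0, 0]])

```text
t: 16.47
tcp_pos: [0.5692, -0.1266, 0.3442]
eef_rot: [[-0.003, 0.106, 0.994], [0.001, 0.994, -0.106], [-1.0, 0.001, -0.003]]
ft_force: [-0.7, 0.2, -0.5]
width: 0.0856
```

```bash
python3 - <<'E'
from fit import *
o=st(); print(inP(o['tcp_pos'])); p=snap('wrist','w16'); C=cloud(p)
z=C[...,2]; m=(z>0.295)&(z<0.33); m[270:, :185]=0; m[270:,370:]=0
Q=(C[m]-O)@np.c_[XD,YD,[0,0,1]]*1000; print(m.sum(),Q.min(0),Q.max(0),np.median(Q,0))
E

```

```text
t 16.4667 q [-12.5423  23.5373  30.612   97.2696   0.0108  83.5389] tcp [ 0.5692 -0.1266  0.3442] F [-0.6626  0.1805 -0.5201] w 0.08555733004781671
[[-0.0033  0.1059  0.9944]
 [ 0.0009  0.9944 -0.1059]
 [-1.      0.0006 -0.0034]]
[   0.3064 -123.6838  344.2051]
1005 [  -8.609  -133.4155  295.0012] [  11.8748 -112.6274  312.96  ] [   1.6118 -119.814   308.5139]
```

View pics/w16.png

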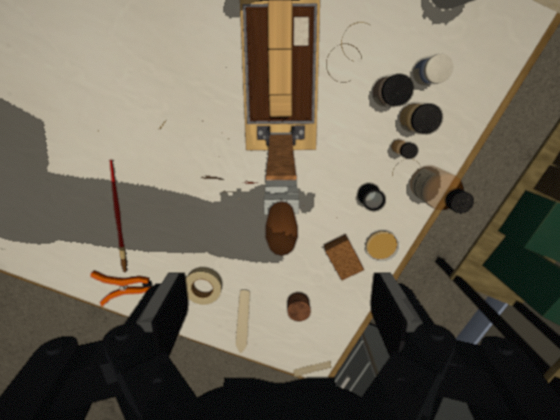

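send_rows(plan=[[[2.0, 0.3, 0.1], 0, 0], [[4.0, 0.3, 0.1], 0, 0], [[6.0, 0.3, 0.1], 0, 0], [[7.7, 0.3, 0.1], 0, 0], [[7.7, 0.3, 0.1], 0, 0]])

```text
t: 16.93
tcp_pos: [0.5681, -0.1199, 0.265]
eef_rot: [[-0.008, 0.1, 0.995], [0.002, 0.995, -0.1], [-1.0, 0.001, -0.008]]
ft_force: [-0.9, -0.3, -0.4]
width: 0.0855
```

send_rows(plan=[[[0, 0, 0], 0, 0.5], [[0, 0, 0], 0, 1], [[0, 0, 0], 0, 1], [[0, 0, 0], 0, 1], [[0, 0, 0], 0, 1]], force=25)

```text
t: 17.35
tcp_pos: [0.5708, -0.1221, 0.2705]
eef_rot: [[0.002, 0.103, 0.995], [-0.0, 0.995, -0.103], [-1.0, -0.0, 0.002]]
ft_force: [0.1, -0.4, 0.0]
width: 0.0253
```

```bash
python3 - <<'E'
from fit import *
o=st(); print(inP(o['tcp_pos'])); p=snap('wrist','w17')
E

```

```text
t 17.35 q [-12.0727  22.8835  18.8238  85.8193   0.001   83.8208] tcp [ 0.5708 -0.1221  0.2705] F [ 0.1231 -0.4252  0.0093] w 0.02532822104937729
[[ 0.0021  0.1027  0.9947]
 [-0.0004  0.9947 -0.1027]
 [-1.     -0.0002  0.0021]]
[   1.4417 -119.0517  270.5478]
```

View pics/w17.png

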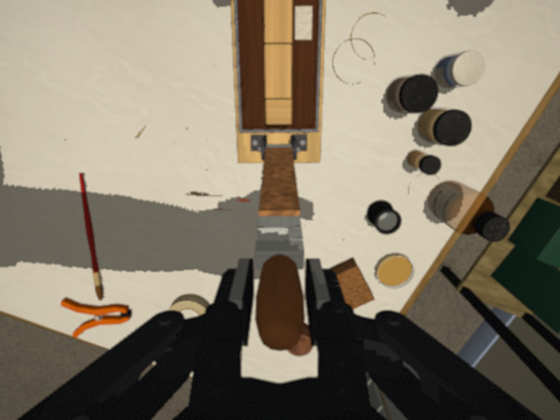

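send_rows(plan=[[[0, 0, 0], 0, 1], [[0, 0, 0], 0, 1], [[0, 0, 0], 0, 1], [[0, 0, 0], 0, 1], [[0, 0, 0], 0, 1]])

```text
t: 17.82
tcp_pos: [0.5709, -0.1221, 0.2705]
eef_rot: [[0.003, 0.103, 0.995], [-0.0, 0.995, -0.103], [-1.0, -0.0, 0.003]]
ft_force: [1.4, 0.0, 6.3]
width: 0.0205
```

```bash
python3 - <<'E'
from fit import *
o=st(); t=inP(o['tcp_pos']); print(t)
a,b=t[1]+88.8,t[2]+19-69; r=np.hypot(a,b); f0=np.degrees(np.arctan2(b,a)); print(r,f0)
A=np.linspace(f0,0,31); tab=np.c_[-(r*np.sin(np.radians(A))-b),r*np.cos(np.radians(A))-a]/10
for k in range(0,30,5): print((tab[k+1:k+6]-tab[k]).round(2).tolist(), A[k+5].round(1))
E

```

```text
t 17.8167 q [-12.078   22.8804  18.8078  85.7788   0.0143  83.8207] tcp [ 0.5709 -0.1221  0.2705] F [1.4461 0.0244 6.2844] w 0.02054518596907006
[[ 0.0026  0.1028  0.9947]
 [-0.0003  0.9947 -0.1028]
 [-1.     -0.      0.0026]]
[   1.6078 -119.0541  270.4704]
222.53654315180734 97.81362337758654
[[-0.14, 1.26], [-0.2, 2.52], [-0.19, 3.79], [-0.11, 5.05], [0.04, 6.31]] 81.5
[[0.22, 1.25], [0.52, 2.48], [0.88, 3.69], [1.31, 4.88], [1.81, 6.05]] 65.2
[[0.56, 1.13], [1.19, 2.23], [1.88, 3.3], [2.63, 4.32], [3.43, 5.3]] 48.9
[[0.86, 0.93], [1.77, 1.81], [2.73, 2.64], [3.73, 3.41], [4.78, 4.12]] 32.6
[[1.09, 0.65], [2.21, 1.24], [3.36, 1.76], [4.54, 2.22], [5.74, 2.61]] 16.3
[[1.22, 0.32], [2.47, 0.57], [3.72, 0.75], [4.98, 0.86], [6.25, 0.89]] 0.0
```

Handle gripped (20.5 mm). Start the arc.

send_rows(plan=[[[-0.14, 1.26, 0], 0, 1], [[-0.2, 2.52, 0], 0, 1], [[-0.19, 3.79, 0], 0, 1], [[-0.11, 5.05, 0], 0, 1], [[0.04, 6.3, 0], 0, 1]])

```text
t: 18.23
tcp_pos: [0.5771, -0.06, 0.2708]
eef_rot: [[0.003, 0.104, 0.995], [-0.002, 0.995, -0.104], [-1.0, -0.002, 0.003]]
ft_force: [-0.5, -1.8, 6.7]
width: 0.02
```

```bash
python3 - <<'E'
from fit import *
o=st(); t=inP(o['tcp_pos']); print(t,o['ft_torque']); p=snap('wrist','w18')
E

```

```text
t 18.2333 q [-5.8745 22.4108 18.154  85.5764 -0.1113 90.0856] tcp [ 0.5771 -0.06    0.2708] F [-0.5005 -1.7896  6.6971] w 0.02004702657158684
[[ 0.0027  0.1038  0.9946]
 [-0.0022  0.9946 -0.1038]
 [-1.     -0.0019  0.0029]]
[  1.3539 -56.6269 270.7706] [-0.4784  0.1176  0.0447]
```

View pics/w18.png

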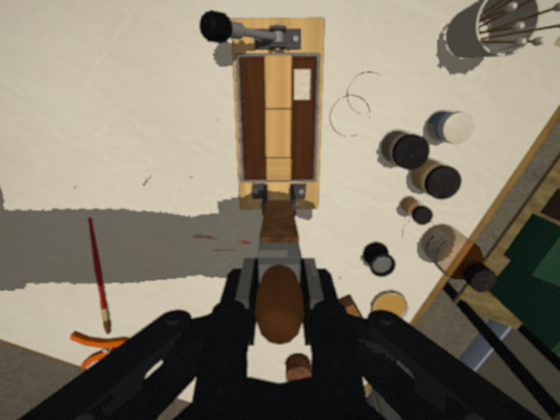

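Bar follows, low forces. Continue.

send_rows(plan=[[[0.22, 1.25, 0], 0, 1], [[0.52, 2.48, 0], 0, 1], [[0.88, 3.69, 0], 0, 1], [[1.31, 4.88, 0], 0, 1], [[1.81, 6.05, 0], 0, 1]])

```text
t: 18.7
tcp_pos: [0.5831, 0.0016, 0.2528]
eef_rot: [[0.003, 0.103, 0.995], [0.001, 0.995, -0.103], [-1.0, 0.001, 0.002]]
ft_force: [-1.5, 0.7, 7.5]
width: 0.0209
```

send_rows(plan=[[[0.56, 1.13, 0], 0, 1], [[1.19, 2.23, 0], 0, 1], [[1.88, 3.3, 0], 0, 1], [[2.63, 4.32, 0], 0, 1], [[3.43, 5.3, 0], 0, 1]])

```text
t: 19.12
tcp_pos: [0.5883, 0.0555, 0.2179]
eef_rot: [[0.002, 0.102, 0.995], [0.003, 0.995, -0.102], [-1.0, 0.003, 0.001]]
ft_force: [-3.0, 4.1, 7.6]
width: 0.0207
```

```bash
python3 - <<'E'
from fit import *
o=st(); t=inP(o['tcp_pos']); print(t,o['ft_torque']); p=snap('wrist','w19'); snap('side','s19')
E

```

```text
t 19.1167 q [  5.3106  24.4895  13.4901  78.8968   0.1466 101.1483] tcp [0.5883 0.0555 0.2179] F [-2.9907  4.1355  7.5511] w 0.02067841088061004
[[ 0.0016  0.1017  0.9948]
 [ 0.0027  0.9948 -0.1017]
 [-1.      0.0029  0.0013]]
[  0.7787  59.3626 217.8968] [ 0.6627  0.3302 -0.0309]
```

View pics/w19.png

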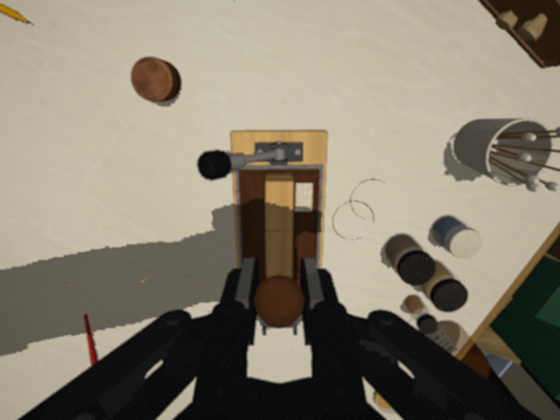

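View pics/s19.png

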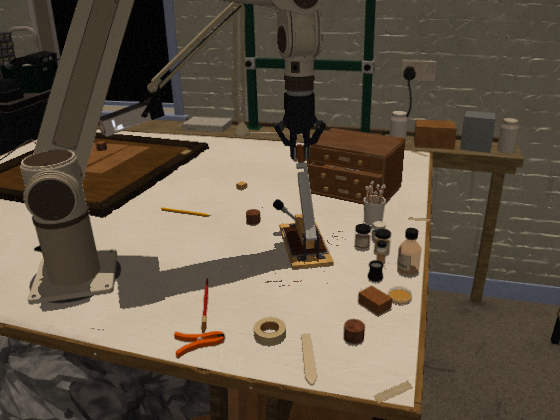

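send_rows(plan=[[[0.86, 0.93, 0], 0, 1], [[1.77, 1.81, 0], 0, 1], [[2.73, 2.64, 0], 0, 1], [[3.73, 3.41, 0], 0, 1], [[4.78, 4.12, 0], 0, 1]])

```text
t: 19.63
tcp_pos: [0.5924, 0.097, 0.1694]
eef_rot: [[0.0, 0.101, 0.995], [0.004, 0.995, -0.101], [-1.0, 0.004, 0.0]]
ft_force: [-1.9, 5.5, 4.4]
width: 0.0206
```

send_rows(plan=[[[1.09, 0.65, 0], 0, 1], [[2.21, 1.24, 0], 0, 1], [[3.36, 1.76, 0], 0, 1], [[4.54, 2.22, 0], 0, 1], [[5.74, 2.61, 0], 0, 1]])

```text
t: 20.05
tcp_pos: [0.5949, 0.123, 0.1112]
eef_rot: [[-0.0, 0.101, 0.995], [0.004, 0.995, -0.101], [-1.0, 0.004, -0.001]]
ft_force: [-1.5, 5.1, 2.8]
width: 0.0206
```

```bash
python3 - <<'E'
from fit import *
o=st(); t=inP(o['tcp_pos']); print(t,o['ft_torque']); a,b=t[1]+88.8,t[2]-50; print(np.hypot(a,b),np.degrees(np.arctan2(b,a)))
p=snap('wrist','w20'); snap('side','s20')
E

```

```text
t 20.05 q [ 11.5722  29.9794   5.9818  65.9745   0.2242 107.3607] tcp [0.5949 0.123  0.1112] F [-1.4881  5.127   2.8021] w 0.020563181679162428
[[-0.0003  0.1009  0.9949]
 [ 0.0039  0.9949 -0.1009]
 [-1.      0.0039 -0.0007]]
[  0.4136 127.2486 111.228 ] [0.9808 0.1222 0.0241]
224.55706062700568 15.82267334644952
```

View pics/w20.png

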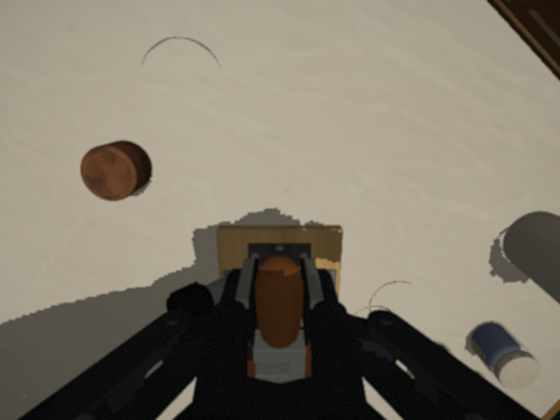

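View pics/s20.png

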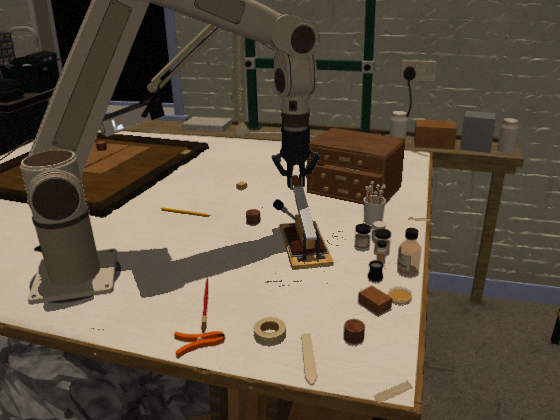

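send_rows(plan=[[[1.22, 0.3, 0], 0, 1], [[2.47, 0.55, 0], 0, 1], [[3.72, 0.73, 0], 0, 1], [[4.9, 0.83, 0], 0, 1], [[5.7, 0.85, 0], 0, 1]])

```text
t: 20.57
tcp_pos: [0.5957, 0.1316, 0.0532]
eef_rot: [[-0.001, 0.101, 0.995], [0.004, 0.995, -0.101], [-1.0, 0.004, -0.001]]
ft_force: [0.5, 7.6, 0.9]
width: 0.0207
```

```bash
python3 - <<'E'
from fit import *
o=st(); t=inP(o['tcp_pos']); print(t,o['ft_torque']); a,b=t[1]+88.8,t[2]-50; print(np.hypot(a,b),np.degrees(np.arctan2(b,a)))
E

```

```text
t 20.5667 q [ 12.329   33.2736   2.2245  58.9519   0.255  108.1051] tcp [0.5957 0.1316 0.0532] F [0.5409 7.5755 0.916 ] w 0.020715435858909087
[[-0.001   0.1006  0.9949]
 [ 0.0043  0.9949 -0.1006]
 [-1.      0.0042 -0.0014]]
[  0.3325 135.8411  53.2119] [ 1.2489 -0.0762 -0.0059]
224.66404115087346 0.8191629169830792
```

send_rows(plan=[[[0.15, 0.05, 0], 0, 1], [[0.3, 0.1, 0], 0, 1], [[0.45, 0.1, 0], 0, 1], [[0.5, 0.1, 0], 0, 1], [[0.5, 0.1, 0], 0, 1]])

```text
t: 20.98
tcp_pos: [0.5958, 0.1316, 0.0489]
eef_rot: [[-0.001, 0.101, 0.995], [0.003, 0.995, -0.101], [-1.0, 0.003, -0.001]]
ft_force: [-0.2, 6.9, -0.5]
width: 0.0204
```

```bash
python3 - <<'E'
from fit import *
o=st(); t=inP(o['tcp_pos']); print(t,o['ft_torque']); p=snap('side','s21');snap('wrist','w21')
cv2.imwrite('pics/s21z.png',cv2.resize(p['color'][150:290,240:400,::-1],None,fx=4,fy=4,interpolation=cv2.INTER_CUBIC))
E

```

```text
t 20.9833 q [ 12.3692  33.5484   1.9916  58.4713   0.1818 108.1929] tcp [0.5958 0.1316 0.0489] F [-0.2206  6.912  -0.5135] w 0.020373180930753444
[[-0.0012  0.1015  0.9948]
 [ 0.003   0.9948 -0.1015]
 [-1.      0.0029 -0.0015]]
[  0.3591 135.8915  48.9071] [ 1.1165 -0.0713  0.026 ]
```

View pics/s21z.png

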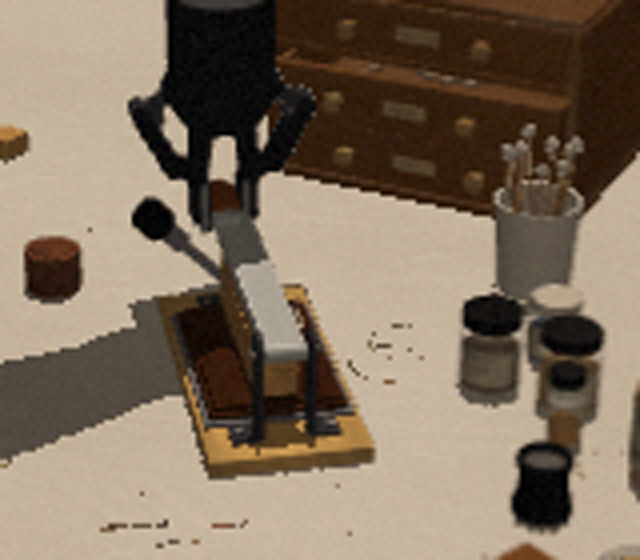

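send_rows(plan=[[[0.1, 0, 0], 0, 1], [[0.2, 0, 0], 0, 1], [[0.3, 0, 0], 0, 1], [[0.4, 0, 0], 0, 1], [[0.4, 0, 0], 0, 1]])

```text
t: 21.5
tcp_pos: [0.5958, 0.1316, 0.0478]
eef_rot: [[0.0, 0.102, 0.995], [0.003, 0.995, -0.102], [-1.0, 0.003, -0.0]]
ft_force: [-5.3, 4.2, 13.8]
width: 0.0204
```

```bash
python3 - <<'E'
from fit import *
o=st(); t=inP(o['tcp_pos']); print(t,o['ft_torque'])
E

```

```text
t 21.5 q [ 12.3655  33.563    1.8252  58.2043   0.1884 108.1935] tcp [0.5958 0.1316 0.0478] F [-5.2649  4.2129 13.7904] w 0.02037783965488876
[[ 0.0003  0.1015  0.9948]
 [ 0.0034  0.9948 -0.1015]
 [-1.      0.0034 -0.0001]]
[  0.4413 135.9144  47.7721] [ 0.8489  1.1296 -0.0295]
```

send_rows(plan=[[[0, 0, 0], 0, 0.5], [[0, 0, 0], 0, 0.5], [[0, 0, 0], 0, 0.5], [[-2, 0, 0], 0, 0.5], [[-5, 0, 0], 0, 0.5]])

```text
t: 21.92
tcp_pos: [0.5928, 0.1286, 0.0914]
eef_rot: [[-0.01, 0.103, 0.995], [-0.003, 0.995, -0.103], [-1.0, -0.004, -0.009]]
ft_force: [0.0, -0.2, -0.1]
width: 0.0431
```

send_rows(plan=[[[-3, 0, 0], 0, 0.5], [[-6, 0, 0], 0, 1], [[-9, -1, -2], 0, 1], [[-10, -2, -5], 0, 1], [[-10, -2, -5], 0, 1]])

```text
t: 22.33
tcp_pos: [0.541, 0.1137, 0.1979]
eef_rot: [[-0.001, 0.104, 0.995], [-0.001, 0.995, -0.104], [-1.0, -0.001, -0.001]]
ft_force: [-0.4, -0.2, -0.4]
width: -0.0001
```

```bash
python3 - <<'E'
from fit import *
o=st(); t=inP(o['tcp_pos']); print(t); p=snap('wrist','w22'); C=cloud(p); q=snap('side','s22'); D=cloud(q)
for n in ('bolt_knob','press_bar'):
  for c,CC in ((p,C),(q,D)):
    for m in env.masks_of(c,n)[:1]:
        X=CC[m['pixels']]; X=X[np.isfinite(X[:,0])]; Q=(X-O)@np.c_[XD,YD,[0,0,1]]*1000
        print(n,m['confidence'],m['extent'],np.percentile(Q,[2,50,98],axis=0).round(1).tolist())
cv2.imwrite('pics/s22z.png',cv2.resize(q['color'][150:290,240:400,::-1],None,fx=4,fy=4,interpolation=cv2.INTER_CUBIC))
E

```

```text
t 22.3333 q [ 11.8917  20.7082   4.8433  74.1816  -0.033  107.8437] tcp [0.541  0.1137 0.1979] F [-0.4063 -0.2127 -0.4058] w -8.382162850917313e-05
[[-0.0007  0.1037  0.9946]
 [-0.0007  0.9946 -0.1037]
 [-1.     -0.0008 -0.0006]]
[-52.3251 112.4798 197.9281]
bolt_knob 0.81 [261.6, 210.1, 59.1, 35.6] [[-68.6, 74.5, 19.9], [-50.5, 89.6, 86.6], [-12.0, 98.7, 96.5]]
bolt_knob 0.55 [270.5, 198.6, 21.8, 22.1] [[-68.4, 74.0, 45.9], [-50.3, 81.5, 80.4], [-21.9, 90.5, 95.1]]
press_bar 0.87 [318.3, 145.4, 36.8, 172.3] [[-12.5, -3.1, 66.2], [-0.7, 73.5, 74.8], [12.4, 152.9, 79.4]]
press_bar 0.6 [292.8, 193.4, 23.4, 50.0] [[-12.4, -94.4, 61.3], [-1.3, 1.8, 74.4], [13.4, 138.7, 79.2]]
```

View pics/s22z.png

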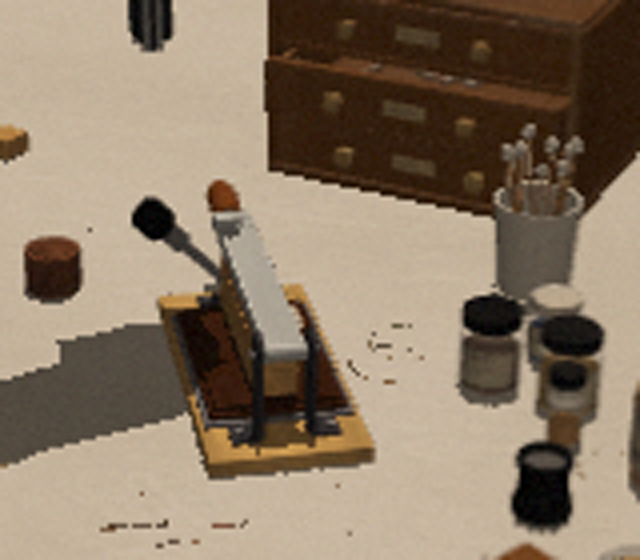

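View pics/w22.png

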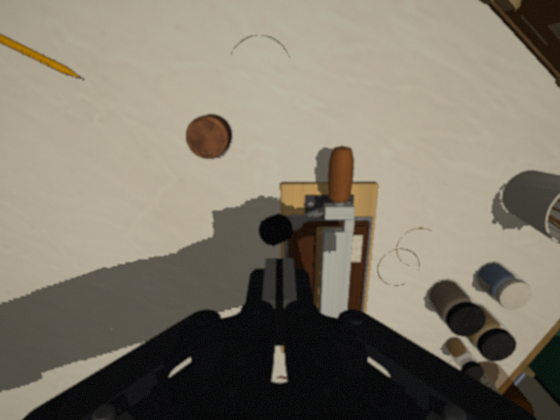

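send_rows(plan=[[[0, -1.2, -3], 0, 1], [[2, -2.4, -5.3], 0, 1], [[5.5, -2.4, -5.3], 0, 1], [[9, -2.4, -5.3], 0, 1], [[12.0, -2.4, -5.3], 0, 1]])

```text
t: 23.05
tcp_pos: [0.4889, 0.0965, 0.0732]
eef_rot: [[-0.001, 0.103, 0.995], [-0.0, 0.995, -0.103], [-1.0, -0.0, -0.001]]
ft_force: [0.3, 0.3, 0.2]
width: -0.0001
```

```bash
python3 - <<'E'
from fit import *
o=st(); t=inP(o['tcp_pos']); print(t); p=snap('wrist','w23'); C=cloud(p); q=snap('side','s23')
cv2.imwrite('pics/s23z.png',cv2.resize(q['color'][150:290,220:380,::-1],None,fx=4,fy=4,interpolation=cv2.INTER_CUBIC))
p=pickle.load(open('w22.pkl','rb')); C=cloud(p); Q=(C-O)@np.c_[XD,YD,[0,0,1]]*1000
for y in range(-10,105,10):
    s=Q[(abs(Q[...,0]-1)<10)&(abs(Q[...,1]-y)<5)&(Q[...,2]>60)&(Q[...,2]<90)]
    if len(s): print(y,len(s),np.median(s[:,2]).round(2))
E

```

```text
t 23.05 q [ 11.1748  21.0209 -14.8903  54.1383  -0.0047 107.0845] tcp [0.4889 0.0965 0.0732] F [0.2947 0.3146 0.2173] w -0.00012774790723745752
[[-0.0008  0.103   0.9947]
 [-0.0002  0.9947 -0.103 ]
 [-1.     -0.0003 -0.0008]]
[-102.3971   90.0497   73.1825]
-10 61 74.67
0 168 74.76
10 187 74.82
20 180 74.62
30 202 74.76
40 193 74.74
50 213 74.68
60 212 74.76
70 220 74.65
80 238 74.3
90 110 74.34
100 286 74.54
```

View pics/s23z.png

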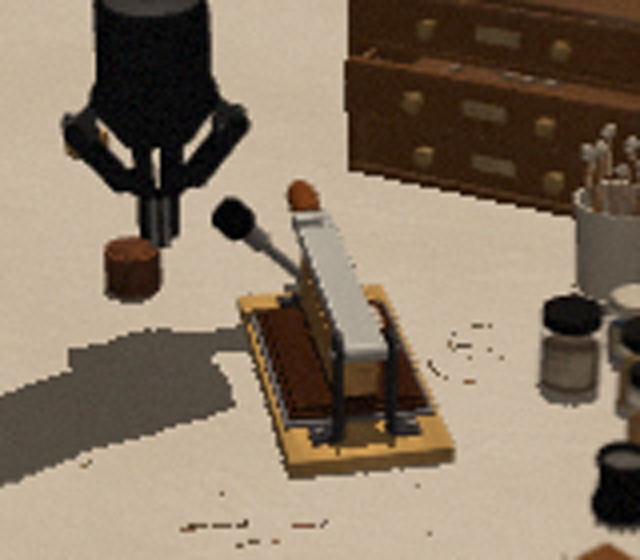

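View pics/w23.png

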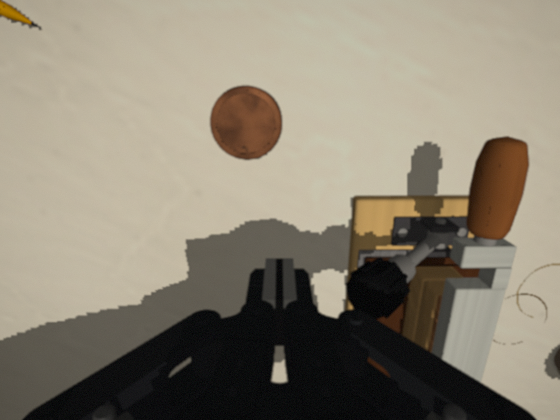

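send_rows(plan=[[[0.2, -0.2, 0.5], 0, 1], [[0.3, -0.3, 1.0], 0, 1], [[0.3, -0.3, 1.5], 0, 1], [[0.3, -0.3, 2.0], 0, 1], [[0.3, -0.3, 2.6], 0, 1]])

```text
t: 23.57
tcp_pos: [0.5094, 0.092, 0.0738]
eef_rot: [[-0.012, 0.102, 0.995], [0.003, 0.995, -0.102], [-1.0, 0.002, -0.012]]
ft_force: [-29.1, 4.5, 27.2]
width: -0.0
```

```bash
python3 - <<'E'
from fit import *
o=st(); t=inP(o['tcp_pos']); print(t); p=snap('wrist','w24')
E

```

```text
t 23.5667 q [ 10.0654  23.2829 -11.2225  56.1258   0.2878 105.915 ] tcp [0.5094 0.092  0.0738] F [-29.0725   4.5377  27.1873] w -5.508540096187882e-06
[[-0.0117  0.102   0.9947]
 [ 0.003   0.9948 -0.1019]
 [-0.9999  0.0018 -0.012 ]]
[-81.5239  87.5875  73.8266]
```

View pics/w24.png

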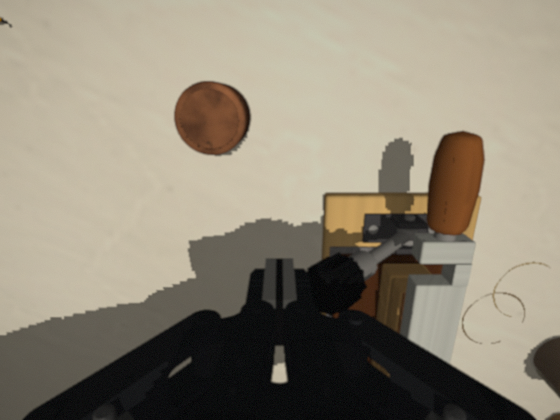

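send_rows(plan=[[[0, 0, -0.7], 0, 1], [[0, 0, -1.4], 0, 1], [[1.0, 0, -1.4], 0, 1], [[1.7, 0, -1.4], 0, 1], [[1.7, 0, -1.4], 0, 1]])

```text
t: 24.03
tcp_pos: [0.5005, 0.0923, 0.0539]
eef_rot: [[-0.002, 0.103, 0.995], [-0.0, 0.995, -0.103], [-1.0, -0.001, -0.001]]
ft_force: [0.2, -0.2, -0.6]
width: 0.0001
```

send_rows(plan=[[[0, 0, 0.2], 0, 1], [[0, 0, 0.4], 0, 1], [[0, 0, 0.6], 0, 1], [[0, 0, 0.8], 0, 1], [[0, 0, 0.8], 0, 1]])

```text
t: 24.45
tcp_pos: [0.507, 0.0919, 0.0552]
eef_rot: [[-0.004, 0.103, 0.995], [0.001, 0.995, -0.103], [-1.0, 0.0, -0.004]]
ft_force: [-5.4, 1.4, 4.4]
width: -0.0001
```

```bash
python3 - <<'E'
from fit import *
o=st(); t=inP(o['tcp_pos']); print(t); p=snap('wrist','w25'); q=snap('side','s25')
cv2.imwrite('pics/s25z.png',cv2.resize(q['color'][150:290,220:380,::-1],None,fx=4,fy=4,interpolation=cv2.INTER_CUBIC))
E

```

```text
t 24.45 q [ 10.2232  24.0426 -13.3039  52.8962   0.0802 106.1106] tcp [0.507  0.0919 0.0552] F [-5.4381  1.3775  4.4408] w -6.447944128723656e-05
[[-0.0044  0.1026  0.9947]
 [ 0.0006  0.9947 -0.1026]
 [-1.      0.0002 -0.0045]]
[-83.8531  87.2543  55.2302]
```

View pics/s25z.png

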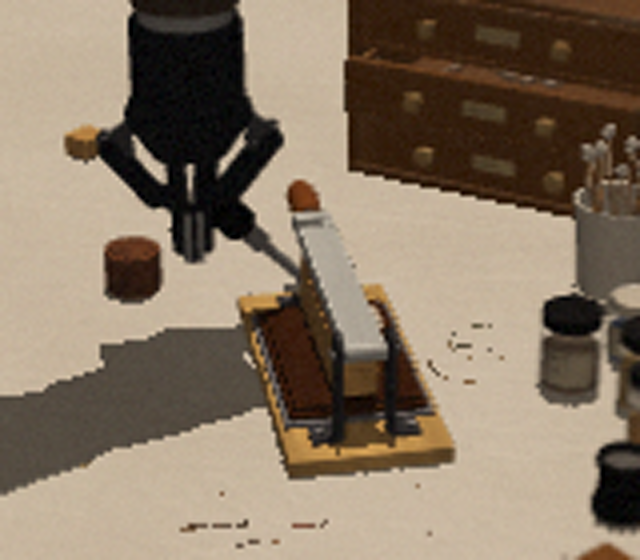

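send_rows(plan=[[[0, 0, -1.0], 0, 1], [[0, 0, -2.0], 0, 1], [[-3, 0, -2.0], 0, 1], [[-6.5, 0, -2.0], -0.1, 1], [[-10, 0, -2.0], -0.22, 1]])

```text
t: 24.97
tcp_pos: [0.4884, 0.0936, 0.1561]
eef_rot: [[-0.002, -0.122, 0.993], [-0.0, 0.993, 0.122], [-1.0, -0.0, -0.002]]
ft_force: [0.3, 0.2, -0.5]
width: 0.0003
```

send_rows(plan=[[[0, 0, 0], -0.12, 1], [[0, 0, 0], -0.24, 1], [[0, 0, 0], -0.36, 1], [[0, 0, 0], -0.48, 0.9], [[0, 0, 0], -0.6, 0.7]])

```text
t: 25.38
tcp_pos: [0.4897, 0.0937, 0.1559]
eef_rot: [[0.001, -0.661, 0.75], [0.0, 0.75, 0.661], [-1.0, -0.001, 0.001]]
ft_force: [-0.2, -0.2, 0.7]
width: 0.0193
```

send_rows(plan=[[[0, 0, 0], -0.12, 0.4], [[0, 0, 0], -0.24, 0.4], [[0, 0, 0], -0.36, 0.4], [[0, 0, 0], -0.48, 0.4], [[0, 0, 0], -0.6, 0.4]])

```text
t: 25.8
tcp_pos: [0.4897, 0.0937, 0.1557]
eef_rot: [[0.001, -0.969, 0.246], [0.0, 0.246, 0.969], [-1.0, -0.001, 0.0]]
ft_force: [-0.1, -0.1, -0.4]
width: 0.0514
```

send_rows(plan=[[[0, 0, 0], -0.12, 0.4], [[0, 0, 0], -0.15, 0.4], [[0, 0, 0], -0.15, 0.4], [[0, 0, 0], -0.15, 0.4], [[0, 0, 0], -0.15, 0.4]])

```text
t: 26.22
tcp_pos: [0.4893, 0.0937, 0.1555]
eef_rot: [[0.0, -0.995, 0.105], [0.0, 0.105, 0.995], [-1.0, -0.0, 0.0]]
ft_force: [0.4, 0.8, 0.8]
width: 0.0511
```

```bash
python3 - <<'E'
from fit import *
o=st(); t=inP(o['tcp_pos']); print(t,jaw(o)); p=snap('wrist','w26'); C=cloud(p)
for c in (p,env.get_image('side'),env.get_image('top')):
    for m in env.masks_of(c,'bolt_knob')[:1]:
        CC=cloud(c); X=CC[m['pixels']]; X=X[np.isfinite(X[:,0])]; Q=(X-O)@np.c_[XD,YD,[0,0,1]]*1000
        print(m['confidence'],m['extent'],np.percentile(Q,[2,50,98],axis=0).round(1).tolist())
E

```

```text
t 26.2167 q [10.845  16.2448 -8.0703 65.658  -0.0009 16.8491] tcp [0.4893 0.0937 0.1555] F [0.4073 0.7923 0.7622] w 0.051144454102065
[[ 0.0005 -0.9945  0.1046]
 [ 0.0001  0.1046  0.9945]
 [-1.     -0.0005  0.0001]]
[-101.7014   87.2846  155.5346] 83.99592691989285
0.61 [267.2, 257.9, 25.6, 40.4] [[-69.8, 75.4, 26.5], [-60.8, 85.8, 90.3], [1.4, 96.1, 96.6]]
```

View pics/w26.png

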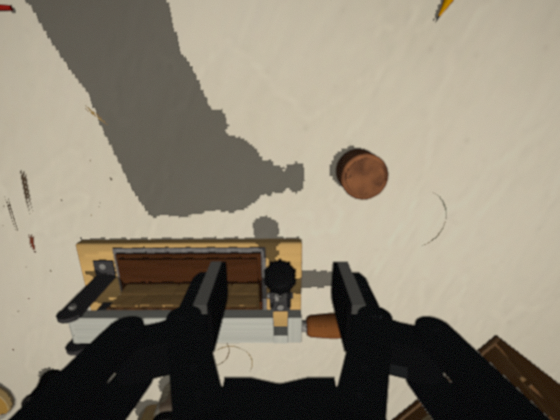

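send_rows(plan=[[[0, -2.2, -0.1], 0, 0.4], [[1, -4.4, -0.1], 0, 0.4], [[4.5, -4.4, -0.1], 0, 0.4], [[7.5, -4.4, -0.1], 0, 0.4], [[9.3, -4.4, -0.1], 0, 0.4]])

```text
t: 26.93
tcp_pos: [0.5312, 0.0878, 0.0593]
eef_rot: [[-0.004, -0.995, 0.104], [-0.001, 0.104, 0.995], [-1.0, 0.004, -0.001]]
ft_force: [-0.8, 0.1, 0.1]
width: 0.0513
```

send_rows(plan=[[[0, 0, 0], 0, 0.4], [[0, 0, 0], 0, 1], [[0, 0, 0], 0, 1], [[0, 0, 0], 0, 1], [[0, 0, 0], 0, 1]], force=25)

```text
t: 27.35
tcp_pos: [0.5341, 0.0895, 0.0643]
eef_rot: [[0.004, -0.995, 0.103], [0.003, 0.103, 0.995], [-1.0, -0.003, 0.003]]
ft_force: [0.1, 4.6, 0.3]
width: 0.0225
```

```bash
python3 - <<'E'
from fit import *
o=st(); t=inP(o['tcp_pos']); print(t); p=snap('wrist','w27')
E

```

```text
t 27.35 q [ 9.4474 25.6507 -9.0417 55.0706  0.1083 15.3489] tcp [0.5341 0.0895 0.0643] F [0.0585 4.5927 0.3027] w 0.022472274604430128
[[ 0.0038 -0.9947  0.1028]
 [ 0.0025  0.1028  0.9947]
 [-1.     -0.0035  0.0029]]
[-56.6166  87.6353  64.2938]
```

View pics/w27.png

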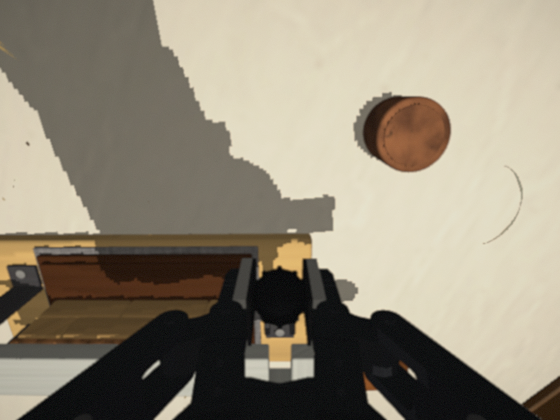

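send_rows(plan=[[[-0.42, -0.47, 0.05], 0, 1], [[-0.8, -0.97, 0.05], 0, 1], [[-1.15, -1.5, 0.05], 0, 1], [[-1.45, -2.06, 0.05], 0, 1], [[-1.72, -2.64, 0.05], 0, 1]])

```text
t: 27.82
tcp_pos: [0.558, 0.087, 0.0802]
eef_rot: [[-0.003, -0.995, 0.103], [0.002, 0.103, 0.995], [-1.0, 0.003, 0.002]]
ft_force: [-1.6, 5.6, -0.1]
width: 0.0227
```

```bash
python3 - <<'E'
from fit import *
o=st(); t=inP(o['tcp_pos']); print(t); p=snap('wrist','w28')
E

```

```text
t 27.8167 q [ 8.7873 27.2362 -3.6756 59.2128  0.1454 14.6782] tcp [0.558  0.087  0.0802] F [-1.6106  5.5735 -0.1404] w 0.02269202445613331
[[-0.0025 -0.9947  0.1026]
 [ 0.0022  0.1026  0.9947]
 [-1.      0.0027  0.0019]]
[-32.5906  87.6732  80.2025]
```

View pics/w28.png

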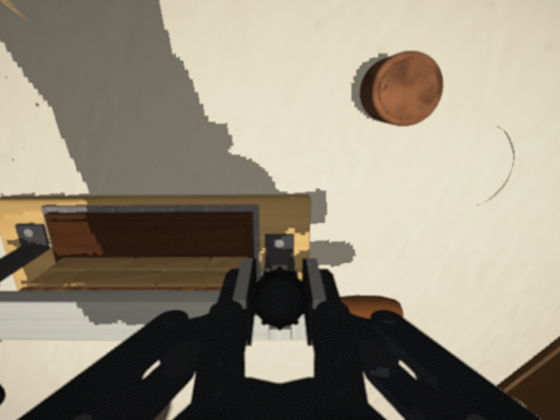

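send_rows(plan=[[[-0.2, -0.6, 0.05], 0, 1], [[-0.38, -1.2, 0.05], 0, 1], [[-0.5, -1.84, 0.05], 0, 1], [[-0.58, -2.45, 0.05], 0, 1], [[-0.6, -2.9, 0.05], 0, 1]])

```text
t: 28.28
tcp_pos: [0.5879, 0.0842, 0.0867]
eef_rot: [[-0.001, -0.995, 0.103], [0.001, 0.103, 0.995], [-1.0, 0.001, 0.001]]
ft_force: [-2.8, 4.9, 2.2]
width: 0.0223
```

send_rows(plan=[[[0, -0.1, 0], 0, 1], [[0, -0.2, 0], 0, 1], [[0, -0.3, 0], 0, 1], [[0, -0.3, 0], 0, 1], [[0, -0.3, 0], 0, 1]])

```text
t: 28.7
tcp_pos: [0.5906, 0.0839, 0.0867]
eef_rot: [[-0.0, -0.995, 0.103], [0.001, 0.103, 0.995], [-1.0, 0.0, 0.001]]
ft_force: [-2.6, 5.5, 3.1]
width: 0.0228
```

```bash
python3 - <<'E'
from fit import *
o=st(); t=inP(o['tcp_pos']); print(t); p=snap('wrist','w29')
E

```

```text
t 28.7 q [ 8.0428 30.0412  2.1245 62.0897  0.0805 13.9554] tcp [0.5906 0.0839 0.0867] F [-2.621   5.4841  3.0537] w 0.02278646573362189
[[-0.0003 -0.9947  0.103 ]
 [ 0.0014  0.103   0.9947]
 [-1.      0.0004  0.0013]]
[ 0.096  87.8558 86.6532]
```

View pics/w29.png

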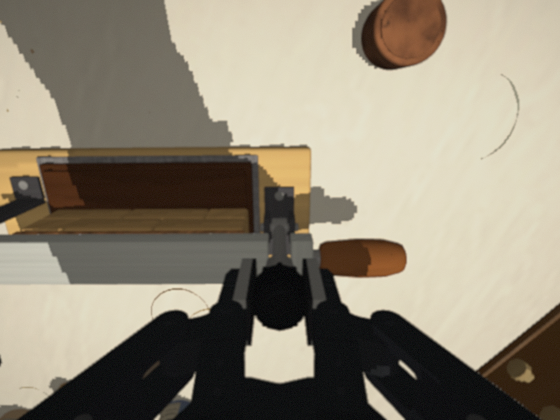

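send_rows(plan=[[[0, -0.1, 0], 0, 1], [[0, -0.2, 0], 0, 1], [[0, -0.3, 0], 0, 1], [[0, -0.3, 0], 0, 1], [[0, -0.3, 0], 0, 1]])

```text
t: 29.17
tcp_pos: [0.5907, 0.0839, 0.0866]
eef_rot: [[-0.006, -0.995, 0.103], [0.002, 0.103, 0.995], [-1.0, 0.006, 0.001]]
ft_force: [-9.9, 5.6, 7.4]
width: 0.0225
```

```bash
python3 - <<'E'
from fit import *
o=st(); t=inP(o['tcp_pos']); print(t)
E

```

```text
t 29.1667 q [ 8.0041 30.2791  2.5174 62.5513  0.15   13.8896] tcp [0.5907 0.0839 0.0866] F [-9.8829  5.6203  7.4394] w 0.022542302728664008
[[-0.0058 -0.9947  0.1026]
 [ 0.0018  0.1025  0.9947]
 [-1.      0.0059  0.0012]]
[ 0.1818 87.8411 86.5777]
```

send_rows(plan=[[[0, 0, 0], 0, 0.45], [[0, 0.2, 0], 0, 0.45], [[0, 0.3, 0], 0, 0.45], [[-1, 0.3, 0], 0, 0.45], [[-3.5, 0.3, 0], 0, 0.45]])

```text
t: 29.58
tcp_pos: [0.5882, 0.0822, 0.1178]
eef_rot: [[-0.007, -0.995, 0.104], [-0.002, 0.104, 0.995], [-1.0, 0.007, -0.003]]
ft_force: [-0.6, 0.1, -0.2]
width: 0.0467
```

send_rows(plan=[[[-4, 0, 0], 0, 0.45], [[-8, 0, 0], 0, 0.45], [[-9, 3, 0], 0, 0.45], [[-9, 6, 0], 0, 0.45], [[-9, 6, 0], 0, 0.45]])

```text
t: 30.0
tcp_pos: [0.5263, 0.089, 0.2121]
eef_rot: [[-0.003, -0.995, 0.103], [-0.001, 0.103, 0.995], [-1.0, 0.003, -0.001]]
ft_force: [-1.0, 0.3, -0.6]
width: 0.0468
```

```bash
python3 - <<'E'
from fit import *
o=st(); t=inP(o['tcp_pos']); print(t); p=snap('wrist','w30'); q=snap('side','s30')
cv2.imwrite('pics/s30z.png',cv2.resize(q['color'][150:290,220:380,::-1],None,fx=4,fy=4,interpolation=cv2.INTER_CUBIC))
C=cloud(p); Q=(C-O)@np.c_[XD,YD,[0,0,1]]*1000
s=Q[(Q[...,2]>90)&(Q[...,2]<121)&(abs(Q[...,1]-87)<20)&(abs(Q[...,0])<40)]; print('knob',len(s),s.min(0),s.max(0),np.median(s,0))
for y in range(-80,105,10):
    s=Q[(abs(Q[...,0]-1)<10)&(abs(Q[...,1]-y)<5)&(Q[...,2]>60)&(Q[...,2]<85)]
    if len(s): print(y,len(s),np.median(s[:,2]).round(2))
E

```

```text
t 30.0 q [ 9.6013 18.2529  3.4588 75.3817 -0.0061 15.5202] tcp [0.5263 0.089  0.2121] F [-0.9621  0.2985 -0.635 ] w 0.046800541502568134
[[-0.003  -0.9947  0.1031]
 [-0.0006  0.1031  0.9947]
 [-1.      0.0029 -0.0009]]
[-64.413   86.3585 212.0734]
knob 781 [-12.7453  73.9555  96.0726] [ 11.1001  98.2902 118.8207] [ -4.4986  85.675  115.0916]
-80 182 74.75
-70 185 74.8
-60 185 74.76
-50 189 74.73
-40 188 74.69
-30 188 74.73
-20 189 74.72
-10 189 74.77
0 187 74.63
10 186 74.64
20 155 74.64
30 94 74.8
40 167 74.69
50 186 74.75
60 184 74.62
70 179 74.7
80 102 74.91
90 82 74.96
100 158 74.55
```

View pics/s30z.png

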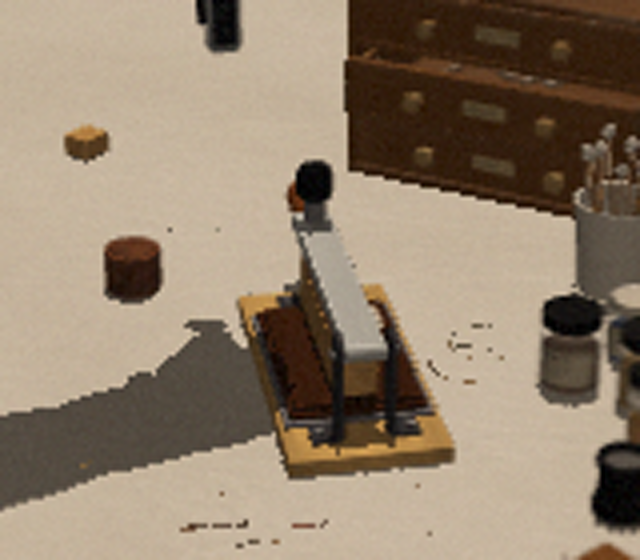

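View pics/w30.png

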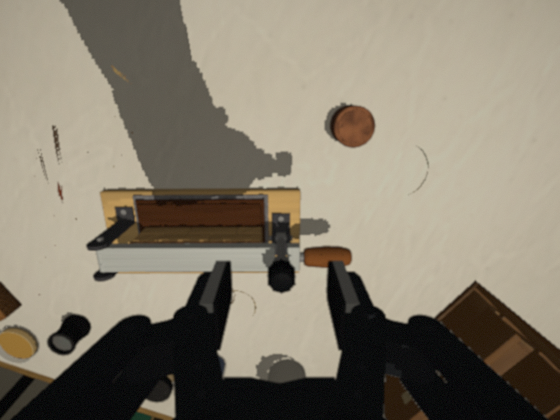

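```bash
python3 - <<'E'
from fit import *
p=pickle.load(open('w30.pkl','rb')); C=cloud(p); Q=(C-O)@np.c_[XD,YD,[0,0,1]]*1000
for lo,hi in ((27,37),(45,56)):
  for y in range(-62,70,8):
    s=Q[(Q[...,0]<-5)&(Q[...,0]>-25)&(abs(Q[...,1]-y)<4)&(Q[...,2]>lo)&(Q[...,2]<hi)]
    if len(s): print(lo,y,len(s),np.median(s[:,0]).round(2))
cv2.imwrite('pics/w30z.png',cv2.resize(p['color'][180:290,90:310,::-1],None,fx=3.6,fy=5,interpolation=cv2.INTER_CUBIC))
E

```

```text
27 -62 18 -12.96
27 -54 26 -12.79
27 -46 25 -13.02
27 -38 26 -12.88
27 -30 27 -12.87
27 -22 27 -13.02
27 -14 28 -12.97
27 -6 29 -13.18
27 2 25 -13.11
27 10 25 -13.16
27 18 27 -13.16
27 26 23 -13.2
27 34 26 -13.34
27 42 27 -13.13
27 50 25 -13.27
27 58 23 -13.31
27 66 12 -12.99
45 -62 24 -12.62
45 -54 33 -12.8
45 -46 33 -13.0
45 -38 29 -13.02
45 -30 37 -13.4
45 -22 36 -13.39
45 -14 33 -13.43
45 -6 34 -13.38
45 2 34 -13.34
45 10 38 -13.32
45 18 32 -13.16
45 26 37 -13.21
45 34 35 -13.19
45 42 35 -13.13
45 50 34 -13.15
45 58 35 -13.12
45 66 19 -12.71
```

View pics/w30z.png

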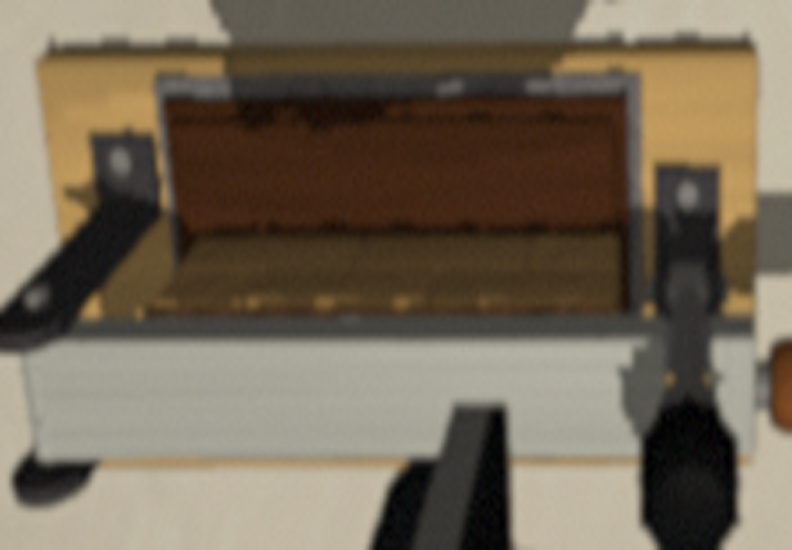

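```bash
python3 - <<'E'
from rig import env
print(env.job_done(), env.get_obs()['t'])
E
```

```text
the job is handed in; nothing more can be done
the job is handed in; nothing more can be done
```

I laid both loose blocks in the second course, brought the bar fully down and swung the bolt upright into its notch. I then handed the job in at about 30 s of the 72 s allowed.

- **Blocks:** The first was pushed against the glued half block until it met about 6 N, and the second against the first until about 5 N. Before the bar came down, the picture showed both joints closed. At the end, the depth map put the visible side of the course within about 0.5 mm of the row below.
- **Bar:** I took it down by its handle until it met its stop at about 14 N. At the end its top measured 74.5 to 75.0 mm along its length, against 75 mm when level.
- **Bolt:** I took it by the knob to its stop, with about 10 N. The knob's centre measured about 1 mm off upright, which is within the camera error.

**What went wrong:** My first try at pushing the bolt with shut fingers pressed on the end of the knob, with about 29 N sideways and 27 N upward on the wrist. Together that is about 40 N, right at the stated limit if it counts as the gripper's body, though the contact appeared to be at the fingertips. A second, lower try touched a finger link with about 7 N, so I backed off and gripped the knob instead.

I did not mean to touch the spare half block or anything else on the table. I did not re-measure their positions at the end.

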